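# Hold a drawer front in the vacuum jig

## Task

The drawer front lies loose on the vacuum jig. First turn the lever of the vacuum valve to half open (45 degrees) and leave it there; then slide the drawer front up against both the stop block and the fence, and with one diagonal push on it, into the fence and down at once, press it firmly and squarely against the fence and press the sprung bed all the way down. Finish while still holding that push (do not let go), and leave the loose things around the jig alone.

Things in the scene. Friction and masses are not known exactly. Their poses are not given: they have to be found in the camera images.
- panel: the drawer front, loose: a brown wood slab 100 (its x) x 160 (its y) x 25 mm (z), 0.24 to 0.38 kg, too wide to grip. Origin at the centre of its underside. The long edge on its -x side (towards the robot) is bevelled 12 mm at 45 degrees: that edge stands upright from 0 to 13 mm above the underside, then slopes inwards up to the top face. It starts lying on the jig's bed, 12 to 26 mm short of the fence and 12 to 32 mm short of the stop block, turned up to 0.12 rad from square
- bevel (a point): centre of the drawer front's bevelled face, in panel axes (-44, 0, 19) mm from the panel's origin; a place to push on
- jig: the vacuum jig, fixed to the work surface: steel base plate, 18 mm high, reaching from -105 to 80 mm in its x and -147 to 103 mm in its y, yaw up to 0.2 rad. Origin on the work surface below the centre of where the drawer front belongs; x points across the jig to the fence (away from the robot), y along the fence to the stop block
- fence: aluminium bar on the jig along its y, 22 x 245 x 28 mm, top 46 mm above the work surface; the face that the drawer front must touch is the plane x = 50 mm in jig axes. Origin at the centre of its underside
- stop_block: aluminium block on the jig at the left (+y) end of the fence, 70 (x) x 20 (y) x 28 mm, top 46 mm above the work surface; the face that the drawer front's end must touch is the plane y = 80 mm in jig axes. Origin at the centre of its underside
- bed (a joint): how far the jig's black rubber bed has sunk: 0 raised (its top 24 mm above the work surface), 0.005 m fully down (19 mm). The bed covers x -85 to 45 and y -129 to 76 mm in jig axes. It stays level; springs hold it up with 7 N at 0 and 10 N at full depth (bed and drawer front weigh about 4 to 5 N of that), so it and the drawer front rise again when the push ends
- seat (a point): the point on the jig where the drawer front's origin must be in the end: against fence and stop block with the bed fully down, 19 mm above the work surface; axes as the jig's
- valve: quarter-turn vacuum ball valve fixed to the work surface right of the jig: a horizontal pipe along its y, 120 mm long, 22 mm thick, its top at 47 mm, with a thicker brass middle (36 mm) and a lever on top. Origin on the work surface under the lever's upright turning axis
- lever_axis (a point): point on the lever's turning axis at the lever's mid-height, 69 mm above the work surface
- lever_grip (a point): point on the grey lever 75 mm from its axis, at its mid-height; the lever is 14 mm wide, 10 mm thick (64 to 74 mm above the work surface) and reaches 95 mm from the axis
- valve_lever (a joint): angle of the lever in rad: 0 closed (lever across the pipe, pointing along the valve's -x to the robot), 1.571 fully open (lever along the pipe, pointing to the valve's -y); grows counterclockwise seen from above; half open is 0.785. It starts at 0 to 0.3, turns with about 0.12 N m of friction and stays where it is left
- grommet: bystander: aluminium ring lying flat, 76 mm across, 12 mm high; origin at its underside centre
- latch: bystander: white latch block 50 x 36 x 20 mm; origin at its underside centre
- pull: bystander: grey oval pull handle lying flat, 42 x 170 x 14 mm; origin at its underside centre
Not all that is in view belongs to the job. Of the things like the panel, leave any that is blue, green or red; of the rest the larger one is meant.

How it is judged:
By the outcome, as a careful person would: the job done as asked, in the order asked, and still so for the second after the job is handed in, while the arm keeps its last pose, push and grip.
It also fails if it takes over 61 s, if anything falls off the work surface, if the arm or the gripper's body presses on something with over 40 N, if the wrist force passes 120 N, or if a joint passes its speed limit or range.

## Robot

A 6-joint arm with a two-finger parallel gripper is mounted at the origin on the work surface. World frame = base frame: x ahead of the robot, y to its left, z up, the work surface at z = 0. Lengths are in mm, angles in rad, forces in N, time in s.
With the tool pointing down it reaches from about 350 to 975 mm from the base axis. Payload 7.1 kg.
Tool frame: the origin (TCP) lies on the mounting face of the last link; the fingertips stand 182 mm ahead of it and the grasp point (between the pads) lies 163 mm ahead of it (ctrl.finger_overhang is the distance from the TCP to the fingertips, in mm); z points along the fingers, y is the direction in which the jaws open and shut (so a half turn about z gives the same grasp; the last joint's range is limited). The gripper opens to 88 mm and grips with 3 to 60 N. Pads are 20 mm wide; open, the fingers measure 115 mm over their backs; the gripper's body (75 mm by 178 mm) begins 61 mm behind the grasp point.
Start: joints at [-1.316, 0.423, 1.63, -0, 1.089, -0.019], TCP at [169.014, -601.698, 404.675] pointing down, gripper open.
Joint ranges: [-3, 3], [-0.9, 2.11], [0.09, 2.58], [-1.31, 4.45], [0.11, 2.69], [-2.54, 2.54]. Speed limits (rad/s): [2.39, 2.39, 3.01, 3.14, 3.14, 3.14].

## Interface

Orientations are given as a rotation vector (axis times angle).
In Python, from workcell import ctrl, viewer, recognise gives the robot as it stands.
- The arm moves only by the shell command python3 -m handwheel 'ROWS'. ROWS is JSON, a list of rows, each an object of numbers: "gripper": the closure, from 0 (fully open) to 1 (shut); "tx", "ty", "tz": the shift along the tool's x, y, z in m; "rx", "ry", "rz": the turn, a rotation vector about the tool's x, y, z in degrees. In form: [{"gripper": .., "tx": .., "ty": .., "tz": .., "rx": .., "ry": .., "rz": ..}, ...]. A call has 1 to 8 rows; each row shifts and turns the commanded pose from where the row before left it, along the tool's axes as they then stand; what a row does not reach is not made up. A row lasts 1/8 s, in which the tool goes at most 62.5 mm and 10.7 degrees, less where a joint would pass 70% of its speed; a pose out of reach is approached as far as the arm can. A call with a gripper value outside its range is refused whole. The fingers move at their own pace and stop on an object; the grip force is fixed at half the most. Time passes only in rows, so rows that do not move let the fingers close. It gives the time, the measured TCP pose, the force and the opening at its end, in the units of the state.
- ctrl.get_obs(): the state, without advancing time (a new reading comes with each control period).
- viewer.get_image(name): name is "scene" or "top" or "wrist"; returns a dict with "image" (400x640x3 uint8, red, green, blue), "range_z" (400x640 float32, mm along the optical axis (not along the pixel's ray), 0 where there is no reading), "vfov" (degrees; the focal length in pixels is half the picture's height over the tangent of half this angle, whatever the lens; pixels are square), "cx", "cy" (the principal point, pixels), "extrinsics" (4x4, takes a point from world to camera coordinates); the wrist camera has in their place "T_tool_cam" (4x4, takes a point from camera to tool coordinates, whose origin is the TCP and whose axes are the flange's). Camera axes: x right, y up, looking along -z (the intrinsics and any distortion apply to the point x, -y, -z); pixel columns grow to the right and rows downward; lengths in mm; the calibration is good to about 2 mm. A picture is of the moment at which its call begins: read the wrist's pose just before it.
- ctrl.close_job(): hands the job in, once; it reports no verdict.
Trained networks look in a picture, given as the dict that the camera call returned (one of the last four; its "shot" number tells which), for a name from the list of things; names that differ only in an ending like _2 or _b are one class to them, and where a whole thing is asked for, a point or a joint stands for the part that bears it (a point fixed in the world has none). Each returns a list of dicts, best first, with "p" (0 to 1); they miss things now and then, are a little off and sometimes report something else, mostly with a low value. They report only what shows in the picture. A call takes as long as a camera call. They do not tell look-alikes from the thing itself.
- recognise(picture, name): "xy" ([column, row] as shares, 0 to 1, of the picture: columns of its width, rows of its height, amid what is visible of it).
The state is a dict: "t": time; "qpos": joint angles; "qvel": joint speeds; "joint_torque": joint torques, N m; "ee_pos": TCP position; "orientation": TCP orientation; "ft_force": force on the tool from outside, world axes, zero at the start; "moment": the same for the moment, N m; "width": finger opening in mm.
Only numpy, scipy, OpenCV 4.12 (cv2) and the standard library are available. Lean on these libraries where they do the work, as an engineer would, in place of code of your own. Each camera call takes 0.05 s, during which the arm holds its last target.

## Working session

There is one attempt and no reset: what is moved stays moved. The work goes in short steps, Python scripts to look and compute and a shell command to move; the robot and the scene stay as the last step left them, time stands still between calls to the robot, and variables do not carry over. Pictures are saved under pics/ and viewed, and the job is handed in when it is done.

```bash
ls; mkdir -p pics
cat > h.py <<'E'
import numpy as np, cv2
from workcell import ctrl, viewer, recognise
def save(p,n): cv2.imwrite('pics/'+n+'.png',p['image'][:,:,::-1])
def f_(p): return 200/np.tan(np.radians(p['vfov'])/2)
def towc(p,T=None):
    if 'extrinsics' in p: return np.linalg.inv(np.array(p['extrinsics']))
    return T@np.array(p['T_tool_cam'])
def cloud(p,T=None):
    f=f_(p); r=p['range_z']; v,u=np.mgrid[0:r.shape[0],0:r.shape[1]]
    P=np.stack([(u-p['cx'])/f*r,-(v-p['cy'])/f*r,-r,np.ones_like(r)],-1)
    W=P@towc(p,T).T
    return W[...,:3]
def pix2z(p,u,v,z,T=None):
    f=f_(p);M=towc(p,T); d=M[:3,:3]@np.array([(u-p['cx'])/f,-(v-p['cy'])/f,-1]); o=M[:3,3]
    return o+d*(z-o[2])/d[2]
def toolT():
    o=ctrl.get_obs(); T=np.eye(4); T[:3,:3]=cv2.Rodrigues(np.array(o['orientation'],float))[0]; T[:3,3]=o['ee_pos']; return T
E
python3 - <<'E'
from h import *
o=ctrl.get_obs(); print(o)
for n in ['scene','top','wrist']:
    p=viewer.get_image(n); save(p,n+'0'); print(n,{k:(v if k not in('image','range_z') else (v.min(),v.max())) for k,v in p.items()})
    for k in ['panel','bevel','jig','fence','stop_block','valve','lever_grip','grommet','latch','pull']:
        try: print(k,[(round(r['p'],2),int(r['xy'][0]*640),int(r['xy'][1]*400)) for r in recognise(p,k)[:3]])
        except Exception as e: print(k,e)
E
```

```text
pics
{'t': 0.0, 'qpos': array([-1.31600863e+00,  4.23819894e-01,  1.63066965e+00,  2.02283262e-05,
        1.08857705e+00, -1.90125253e-02]), 'qvel': array([-0.0006111 ,  0.00038498,  0.0002039 , -0.0015136 ,  0.00121438,
       -0.00131945]), 'joint_torque': array([-2.40877627e-03, -5.44633448e+01, -2.73673189e+01,  6.42096880e-02,
        2.27437005e-02, -1.38492123e-04]), 'ee_pos': array([ 168.94637649, -601.45208651,  403.92256315]), 'orientation': array([-3.11074921e+00, -4.28527573e-01,  2.44249223e-04]), 'ft_force': array([-0.1965495 , -0.00568671, -0.14449844]), 'moment': array([-0.00318971,  0.00675967,  0.02337309]), 'width': 87.80619871329975}
scene {'image': (np.uint8(0), np.uint8(153)), 'range_z': (np.float32(0.0), np.float32(3495.3718)), 'vfov': 47.42531243955514, 'cx': 323.8197021640687, 'cy': 201.89896278731277, 'extrinsics': array([[-5.59122995e-01,  8.29032429e-01, -9.31173197e-03,
         2.20086409e+02],
       [-6.24919691e-01, -4.14029562e-01,  6.61857161e-01,
         3.00645010e+02],
       [ 5.44845717e-01,  3.75878643e-01,  7.49572138e-01,
        -1.364321
[... 1353 characters left out ...]
.72, 276, 169)]
pull [(0.81, 181, 211), (0.54, 492, 179)]
wrist {'image': (np.uint8(0), np.uint8(177)), 'range_z': (np.float32(0.0), np.float32(1425.1051)), 'vfov': 64.86120103429982, 'cx': 317.3837515488153, 'cy': 200.26071820885542, 'T_tool_cam': array([[-2.82393273e-05,  9.59368262e-01,  2.82156937e-01,
         7.86404340e+01],
       [ 9.99999994e-01,  5.61883828e-05, -9.09636469e-05,
        -1.49728710e+00],
       [-1.03121578e-04,  2.82156933e-01, -9.59368258e-01,
         1.98250657e+01],
       [ 0.00000000e+00,  0.00000000e+00,  0.00000000e+00,
         1.00000000e+00]]), 'shot': 3}
panel []
bevel []
jig []
fence []
stop_block []
valve []
lever_grip []
grommet []
latch []
pull []
```

View pics/top0.png

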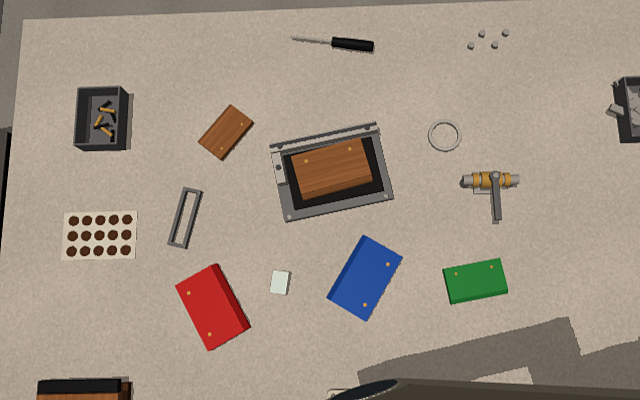

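View pics/scene0.png

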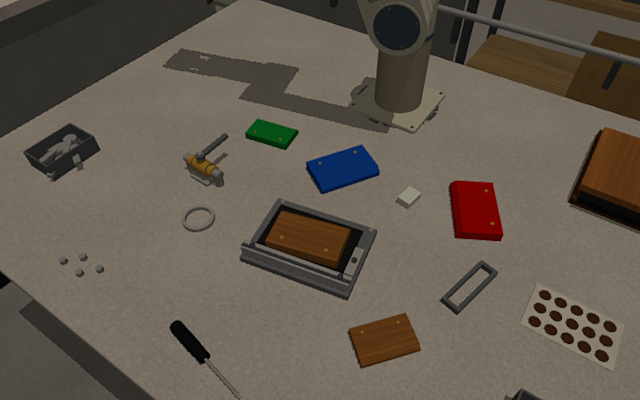

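```bash
cat > m.py <<'E'
from h import *
p=viewer.get_image('top'); W=cloud(p)
np.set_printoptions(suppress=True,precision=1,linewidth=180)
np.savez('top.npz',W=W,img=p['image'])
print(pix2z(p,334,192,24),W[192,334],W[350,334],W[276,363])
im=cv2.resize(p['image'][80:330,150:550],(800,500),interpolation=cv2.INTER_CUBIC); cv2.imwrite('pics/zoom.png',np.clip(im[:,:,::-1]*1.4,0,255).astype(np.uint8))
z=W[80:330,150:550,2]; zz=cv2.resize(np.clip(z*3,0,255).astype(np.uint8),(800,500),interpolation=cv2.INTER_NEAREST); cv2.imwrite('pics/h.png',cv2.applyColorMap(zz,cv2.COLORMAP_JET))
E
python3 m.py
```

```text
[528.9  81.8  24. ] [528.6  81.8  25.1] [186.4  91.   -2.8] [341.4  24.1  30.5]
```

The top view shows the jig around (332,172) with the brown panel on it. The fence is along the upper edge and the stop block is at (279,168). The valve is at (490,181) and its lever points down to (495,220). The red, blue, green and smaller brown panels are decoys.

View pics/zoom.png

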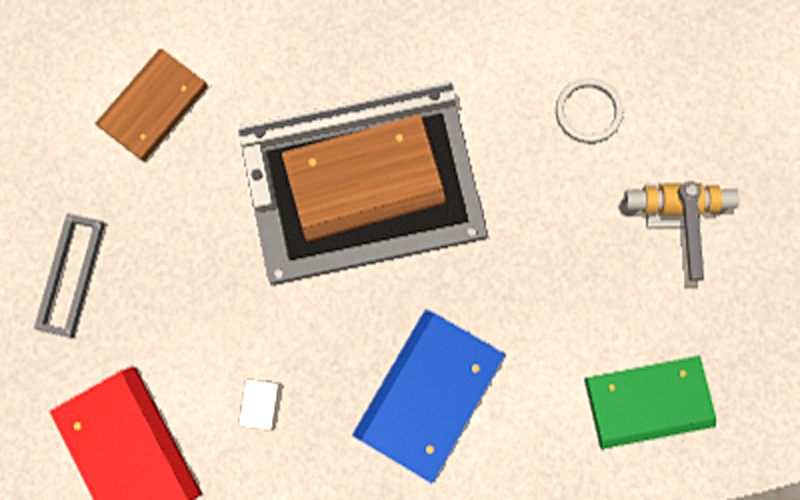

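View pics/h.png

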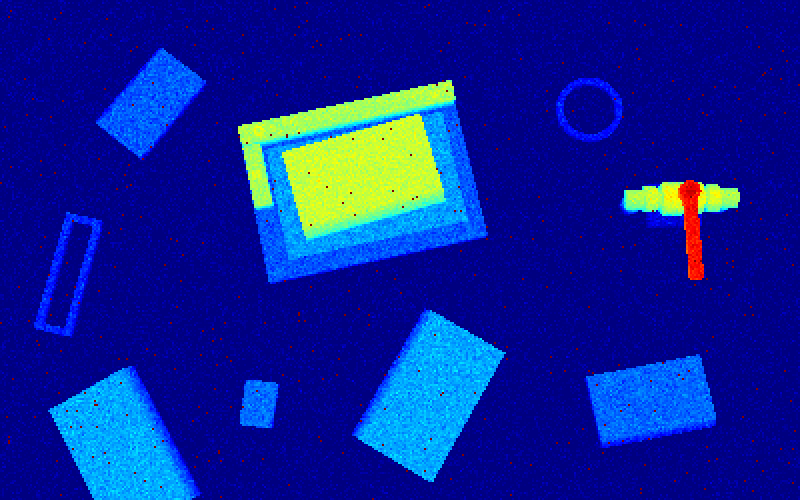

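```bash
cat > fit.py <<'E'
from h import *
np.set_printoptions(suppress=True,precision=2,linewidth=180)
d=np.load('top.npz');W=d['W'];img=d['img']
v,u=np.mgrid[0:400,0:640]
box=lambda a,b,c,e:(u>=a)&(u<b)&(v>=c)&(v<e)
def rect(m):
    pts=W[m][:,:2].astype(np.float32); r=cv2.minAreaRect(pts); return r,np.median(W[m][:,2]),m.sum()
z=W[...,2]
jb=box(262,400,115,226)
sat=img.max(-1).astype(int)-img.min(-1)
def clean(m):
    m=cv2.medianBlur(m.astype(np.uint8)*255,3)>0
    n,l,s,c=cv2.connectedComponentsWithStats(m.astype(np.uint8),connectivity=4); i=1+np.argmax(s[1:,4]); return l==i
al=clean(jb&(z>39)&(z<56)&(sat<25)); print('alu',rect(al))
pan=clean(jb&(z>43)&(z<56)&(sat>30)); print('panel',rect(pan))
jig=clean(jb&(z>12)); print('jig',rect(jig))
lev=clean(box(478,515,165,235)&(z>60)&(z<80)); print('lev',rect(lev))
vb=clean(box(450,530,165,205)&(z>30)&(z<56));print('valve',rect(vb))
P=W[lev][:,:2]; c=P.mean(0); print('lev pca',c,np.linalg.svd(P-c,full_matrices=False)[2][0])
P=W[vb][:,:2]; c=P.mean(0); print('valve pca',c,np.linalg.svd(P-c,full_matrices=False)[2][0])
E
python3 fit.py
```

```text
alu (((479.3982238769531, 69.11688232421875), (376.6722412109375, 244.86695861816406), 10.962933540344238), np.float64(46.00298556908308), np.int64(1290))
panel (((465.5142517089844, 56.387168884277344), (338.68548583984375, 159.90866088867188), 14.670308113098145), np.float64(48.7999567053198), np.int64(3012))
jig (((487.1289367675781, 70.4870376586914), (391.8504333496094, 251.69662475585938), 11.445350646972656), np.float64(41.53066731479646), np.int64(8866))
lev (((391.8409118652344, -127.41917419433594), (84.8822250366211, 424.30950927734375), 39.75898742675781), np.float64(73.62203735101912), np.int64(395))
valve (((436.6553649902344, -89.75949096679688), (56.5015869140625, 421.1795654296875), 36.46268081665039), np.float64(46.70420004732421), np.int64(378))
lev pca [ 502.89 -257.19] [-0.85  0.53]
valve pca [ 542.54 -230.71] [ 0.45 -0.89]
```

```bash
sed -i "s/pts=W\[m\]\[:,:2\]/m=m\&(z>5)\&(z<90)\&(np.abs(z-np.median(z[m]))<35); pts=W[m][:,:2]/; s/return l==i/return (l==i)\&(z>5)\&(z<90)/" fit.py
python3 fit.py
```

```text
alu (((617.9182739257812, 95.94947052001953), (94.48226928710938, 244.86695861816406), 10.962933540344238), np.float64(46.00033483962329), np.int64(1286))
panel (((583.07275390625, 87.14521789550781), (95.29761505126953, 160.07566833496094), 14.806836128234863), np.float64(48.79238747079762), np.int64(2999))
jig (((578.0892333984375, 88.98555755615234), (179.03692626953125, 250.19894409179688), 10.560452461242676), np.float64(41.43989861235764), np.int64(8831))
lev (((503.3408508300781, -259.11151123046875), (20.398128509521484, 105.88040924072266), 88.3453140258789), np.float64(73.57090668344267), np.int64(392))
valve (((543.6708984375, -230.27835083007812), (35.646995544433594, 59.657310485839844), 3.5393192768096924), np.float64(46.72097974282133), np.int64(375))
lev pca [ 504.53 -259.64] [-1. -0.]
valve pca [ 543.15 -231.5 ] [0.09 1.  ]
```

```bash
python3 -m handwheel '[{"tx":0.05,"ty":-0.03},{"tx":0.055,"ty":-0.032},{"tx":0.055,"ty":-0.032},{"tx":0.055,"ty":-0.032},{"tx":0.055,"ty":-0.032},{"tx":0.055,"ty":-0.032},{"tx":0.055,"ty":-0.032},{"tx":0.055,"ty":-0.032}]'; python3 -m handwheel '[{"rz":8,"tx":0.005},{"rz":7.7},{}]'
cat > w.py <<'E'
from h import *
import sys
np.set_printoptions(suppress=True,precision=2,linewidth=180)
T=toolT(); p=viewer.get_image('wrist'); n=sys.argv[1]; save(p,n); np.savez(n+'.npz',W=cloud(p,T),img=p['image'],T=T)
print(T,ctrl.get_obs()['t'],ctrl.get_obs()['ft_force'])
E
python3 w.py wr1
```

```text
[[   0.96    0.27    0.    169.01]
 [   0.27   -0.96    0.   -601.7 ]
 [   0.     -0.     -1.    404.68]
 [   0.      0.      0.      1.  ]] 1.75 [-0.84  0.03  0.05]$[0]: bad value
$[0]: bad value
```

View pics/wr1.png

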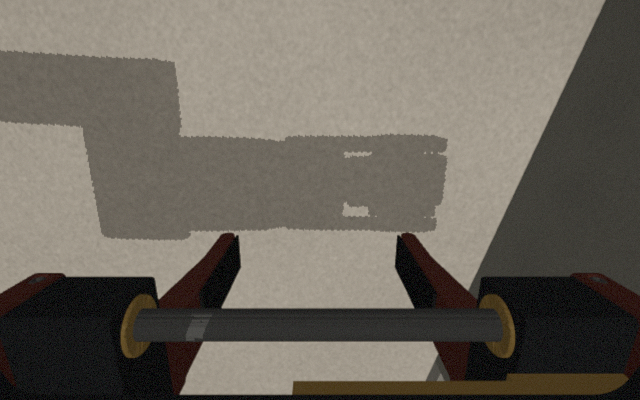

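The wrist view shows only bare table and the fingers, with the tips at about (235,235) and (405,235). Every row needs all seven keys, so the move was refused. I'll send it again in full.

```bash
python3 -m handwheel '[{"gripper":0,"tx":0.05,"ty":-0.03,"tz":0,"rx":0,"ry":0,"rz":0},{"gripper":0,"tx":0.05,"ty":-0.035,"tz":0,"rx":0,"ry":0,"rz":0},{"gripper":0,"tx":0.05,"ty":-0.035,"tz":0,"rx":0,"ry":0,"rz":0},{"gripper":0,"tx":0.05,"ty":-0.035,"tz":0,"rx":0,"ry":0,"rz":0},{"gripper":0,"tx":0.05,"ty":-0.035,"tz":0,"rx":0,"ry":0,"rz":0},{"gripper":0,"tx":0.05,"ty":-0.035,"tz":0,"rx":0,"ry":0,"rz":0},{"gripper":0,"tx":0.05,"ty":-0.035,"tz":0,"rx":0,"ry":0,"rz":0},{"gripper":0,"tx":0.035,"ty":-0.03,"tz":0,"rx":0,"ry":0,"rz":0}]'; python3 -m handwheel '[{"gripper":0.6,"tx":0,"ty":0,"tz":0,"rx":0,"ry":0,"rz":8},{"gripper":0.6,"tx":0,"ty":0,"tz":0,"rx":0,"ry":0,"rz":7.7},{"gripper":0.6,"tx":0,"ty":0,"tz":0,"rx":0,"ry":0,"rz":0}]'
python3 w.py wr2
```

```text
t: 2.75
ee_pos: [468.0, -235.7, 404.9]
orientation: [3.112, 0.43, 0.001]
ft_force: [0.9, 0.3, 0.4]
width: 87.9
t: 3.12
ee_pos: [466.8, -237.5, 404.8]
orientation: [3.142, 0.002, 0.0]
ft_force: [0.2, 0.7, 0.5]
width: 61.6
[[   1.      0.      0.    466.77]
 [   0.     -1.     -0.   -237.48]
 [   0.      0.     -1.    404.76]
 [   0.      0.      0.      1.  ]] 3.175 [0.77 0.39 0.23]
```

View pics/wr2.png

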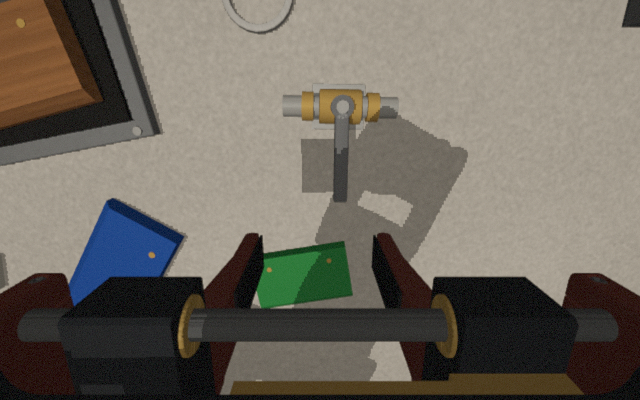

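The wrist view shows the valve with its hub at (343,107), the lever tip at (340,200) and the pipe from (283,105) to (398,106).

```bash
cat > valve.py <<'E'
from h import *
import sys
np.set_printoptions(suppress=True,precision=2,linewidth=180)
d=np.load(sys.argv[1]+'.npz');W=d['W'];u0,u1,v0,v1=map(int,sys.argv[2:6])
z=W[...,2]; v,u=np.mgrid[0:400,0:640]; b=(u>=u0)&(u<u1)&(v>=v0)&(v<v1)
L=b&(z>60)&(z<90); P=W[L]; print('zlev',np.percentile(P[:,2],[5,25,50,75,95]),len(P))
def line(Q):
    Q=Q.astype(np.float32); l=cv2.fitLine(Q,cv2.DIST_HUBER,0,.01,.01).ravel(); return l
print('lev ext',P[:,:2].min(0),P[:,:2].max(0))
hub=P[P[:,2]>np.percentile(P[:,2],97)-1.0]
print('hub top? ',np.median(hub,0),len(hub))
lv=P[(P[:,2]<80)]
l=line(lv[:,:2]); print('lever line',l, 'ang',np.degrees(np.arctan2(l[1],l[0])))
V=b&(z>25)&(z<58); Q=W[V]; print('pipe n',len(Q),Q[:,:2].min(0),Q[:,:2].max(0))
r=cv2.minAreaRect(Q[:,:2].astype(np.float32)); print(r)
l2=line(Q[Q[:,2]>30][:,:2]); print('pipe line',l2,np.degrees(np.arctan2(l2[1],l2[0])))
# crest of the pipe: weight on highest per y-bin
a=[];
for y in np.arange(Q[:,1].min()+4,Q[:,1].max()-4,3):
    s=Q[np.abs(Q[:,1]-y)<1.5]
    if len(s)>8: a.append((y,s[:,0].min(),s[:,0].max(),np.percentile(s[:,2],95)))
a=np.array(a); print(a)
E
python3 valve.py wr2 270 410 80 210
```

```text
zlev [72.55 73.56 74.15 74.81 77.9 ] 1651
lev ext [ 451.16 -269.44] [ 556.48 -248.49]
hub top?  [ 545.65 -258.77   78.18] 119
lever line [   1.      0.    507.32 -258.71] ang 0.007604793
pipe n 2726 [ 528.32 -319.16] [ 563.84 -199.09]
((546.0823974609375, -259.125), (120.07489013671875, 35.51871109008789), 89.99347686767578)
pipe line [   0.02    1.    546.76 -258.34] 89.01957
[[-315.16  534.57  555.84   48.05]
 [-312.16  534.55  555.81   48.01]
 [-309.16  534.55  555.81   47.93]
 [-306.16  534.57  555.8    47.75]
 [-303.16  534.53  555.8    47.83]
 [-300.16  534.55  558.58   49.54]
 [-297.16  531.59  559.68   52.11]
 [-294.16  531.53  559.69   52.13]
 [-291.16  531.57  559.67   51.69]
 [-288.16  531.28  559.73   51.45]
 [-285.16  532.43  555.72   47.56]
 [-282.16  535.62  557.42   52.52]
 [-279.16  528.33  562.57   54.43]
 [-276.16  528.36  562.55   54.2 ]
 [-273.16  528.32  563.84   54.53]
 [-270.16  528.33  563.75   53.03]
 [-267.16  531.74  563.8    50.98]
 [-264.16  557.3   563.76   50.17]
 [-261.16  558.28  563.74   49.92]
 [-258.16  558.32  563.74   48.81]
 [-255.16  556.29  563.72   51.61]
 [-252.16  529.45  563.66   51.17]
 [-249.16  529.41  563.68   54.01]
 [-246.16  529.45  563.55   54.38]
 [-243.16  529.34  563.63   54.37]
 [-240.16  529.37  563.59   54.57]
 [-237.16  529.28  563.73   53.72]
 [-234.16  536.57  556.68   47.6 ]
 [-231.16  532.5   560.63   51.5 ]
 [-228.16  532.46  560.57   51.81]
 [-225.16  532.45  560.57   51.73]
 [-222.16  532.45  560.51   51.98]
 [-219.16  532.38  560.45   51.32]
 [-216.16  536.54  557.77   47.85]
 [-213.16  536.5   557.76   48.14]
 [-210.16  536.49  557.77   47.69]
 [-207.16  536.48  557.71   47.63]
 [-204.16  536.47  557.7    47.37]]
```

```bash
cat >> valve.py <<'E'
for x in np.arange(455,535,8):
    s=P[np.abs(P[:,0]-x)<4]; print(x,s[:,1].min(),s[:,1].max(),(s[:,1].min()+s[:,1].max())/2,np.median(s[:,2]))
E
python3 valve.py wr2 270 410 80 210|tail -10
python3 - <<'E'
import numpy as np
from h import *
d=np.load('wr2.npz')
print(d['W'][150:160,330:352,1].round(1)[5]); print(d['W'][155,330:352,2].round(1))
E
```

```text
455 -265.25809870366083 -251.9318833024887 -258.59499100307477 73.96683496474424
463 -265.1429646830839 -251.95764220305267 -258.5503034430683 74.09585753604927
471 -266.08742840605396 -252.49335338794816 -259.2903908970011 74.06768537578392
479 -265.8193443073729 -252.44935389641984 -259.13434910189636 73.97242098583635
487 -265.50936415286213 -252.2931481983372 -258.90125617559966 74.33160031089017
495 -265.33339660004634 -252.2117815594211 -258.77258907973373 74.02471194556117
503 -266.06276553984225 -252.07202934082648 -259.0673974403344 73.89886736224847
511 -265.93445687904267 -252.0135745243655 -258.9740157017041 73.98584019753767
519 -265.6095490884839 -252.02625495969022 -258.81790202408706 73.96819044527922
527 -265.3597208614845 -252.03332826794215 -258.69652456471334 74.02396348216973
[-251.1 -252.4 -253.6 -254.8 -252.2 -253.2 -254.1 -255.  -256.  -257.
 -258.  -258.9 -260.  -260.8 -262.  -263.  -264.  -265.  -273.2 -274.4
 -275.5 -276.8]
[ 1.1  0.9  0.9  1.2 73.1 73.2 73.5 75.1 74.6 74.8 75.2 75.7 74.1 77.
 73.8 74.2 73.9 73.8  0.4 -0.1  1.1  0.1]
```

The valve axis is at (546,-259) with yaw about -0.019. The lever is at joint angle about 0.02, so it has to turn about 43.9° counterclockwise. I'll grip it first.

```bash
python3 -m handwheel '[{"gripper":0.5,"tx":0.004,"ty":0.0215,"tz":0.03,"rx":0,"ry":0,"rz":0},{"gripper":0.5,"tx":0,"ty":0,"tz":0.05,"rx":0,"ry":0,"rz":0},{"gripper":0.5,"tx":0,"ty":0,"tz":0.05,"rx":0,"ry":0,"rz":0},{"gripper":0.5,"tx":0,"ty":0,"tz":0.043,"rx":0,"ry":0,"rz":0},{"gripper":0.5,"tx":0,"ty":0,"tz":0,"rx":0,"ry":0,"rz":0}]'; python3 w.py wr3
```

```text
t: 3.8
ee_pos: [469.4, -258.8, 229.1]
orientation: [-3.138, -0.002, 0.009]
ft_force: [-0.5, 0.1, 0.9]
width: 43.4
[[   1.      0.     -0.01  469.41]
 [   0.     -1.      0.   -258.76]
 [  -0.01   -0.     -1.    229.08]
 [   0.      0.      0.      1.  ]] 3.85 [ 0.39 -0.93  0.46]
```

View pics/wr3.png

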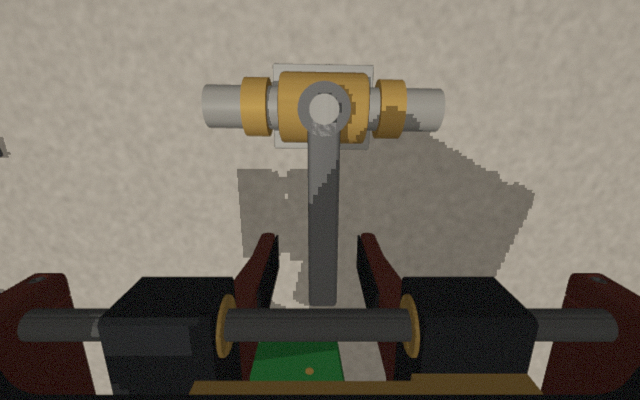

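The lever at (322,220) is centred between the fingers. I'll re-measure the valve from this closer view before closing.

```bash
sed -i 's/arange(455,535,8)/arange(480,530,6)/' valve.py; python3 valve.py wr3 195 455 60 230 | grep -v '^ *\[\[-\|^ \[-2[345678]'; python3 -m handwheel '[{"gripper":1,"tx":0,"ty":0,"tz":0,"rx":0,"ry":0,"rz":0},{"gripper":1,"tx":0,"ty":0,"tz":0,"rx":0,"ry":0,"rz":0},{"gripper":1,"tx":0,"ty":0,"tz":0,"rx":0,"ry":0,"rz":0},{"gripper":1,"tx":0,"ty":0,"tz":0,"rx":0,"ry":0,"rz":0}]'
```

```text
zlev [72.96 73.73 74.23 74.82 78.41] 5303
lev ext [ 492.59 -269.9 ] [ 557.03 -247.98]
hub top?  [ 546.26 -259.05   78.38] 565
lever line [   1.     -0.    527.81 -259.01] ang -0.08218525
pipe n 11129 [ 528.45 -319.29] [ 564.57 -198.63]
((546.4976806640625, -258.9819641113281), (120.64991760253906, 35.60295867919922), 89.02925872802734)
pipe line [   0.02    1.    547.29 -258.81] 89.05463
 [-312.29  534.71  556.35   47.53]
 [-309.29  534.66  556.31   47.64]
 [-306.29  534.7   556.25   47.62]
 [-303.29  534.64  556.25   47.64]
 [-300.29  534.7   559.9    49.88]
 [-297.29  531.16  559.96   51.54]
 [-294.29  531.2   559.93   51.58]
 [-291.29  531.1   560.67   51.76]
 [-228.29  532.01  561.34   51.55]
 [-225.29  532.01  561.34   51.79]
 [-222.29  531.96  561.31   51.67]
 [-219.29  532.65  561.35   51.64]
 [-216.29  536.14  557.56   47.65]
 [-213.29  536.14  557.56   47.68]
 [-210.29  536.    557.53   47.6 ]
 [-207.29  536.7   557.54   47.78]
 [-204.29  536.71  557.59   47.78]]
t: 4.35
ee_pos: [471.0, -259.5, 232.7]
orientation: [3.14, -0.001, 0.003]
ft_force: [-0.8, -1.2, 6.6]
width: 13.9Traceback (most recent call last):
  File "valve.py", line 24, in <module>
    s=P[np.abs(P[:,0]-x)<4]; print(x,s[:,1].min(),s[:,1].max(),(s[:,1].min()+s[:,1].max())/2,np.median(s[:,2]))
                                     ~~~~~~~~~~^^
    return umr_minimum(a, axis, None, out, keepdims, initial, where)
ValueError: zero-size array to reduction operation minimum which has no identity
```

Gripped at 13.9 mm. Next I'll turn it 44° about the axis, 75.4 mm away.

```bash
python3 -m handwheel '[{"gripper":1,"tx":0.00035,"ty":0.00722,"tz":0,"rx":0,"ry":0,"rz":-5.5},{"gripper":1,"tx":0.00035,"ty":0.00722,"tz":0,"rx":0,"ry":0,"rz":-5.5},{"gripper":1,"tx":0.00035,"ty":0.00722,"tz":0,"rx":0,"ry":0,"rz":-5.5},{"gripper":1,"tx":0.00035,"ty":0.00722,"tz":0,"rx":0,"ry":0,"rz":-5.5},{"gripper":1,"tx":0.00035,"ty":0.00722,"tz":0,"rx":0,"ry":0,"rz":-5.5},{"gripper":1,"tx":0.00035,"ty":0.00722,"tz":0,"rx":0,"ry":0,"rz":-5.5},{"gripper":1,"tx":0.00035,"ty":0.00722,"tz":0,"rx":0,"ry":0,"rz":-5.5},{"gripper":1,"tx":0.00035,"ty":0.00722,"tz":0,"rx":0,"ry":0,"rz":-5.5}]';python3 -m handwheel '[{"gripper":1,"tx":0,"ty":0,"tz":0,"rx":0,"ry":0,"rz":0},{"gripper":1,"tx":0,"ty":0,"tz":0,"rx":0,"ry":0,"rz":0}]'
python3 - <<'E'
from h import *
T=toolT();print(T.round(3));g=T[:3,3]+163*T[:3,2];d=g[:2]-[546.4,-259];print(g,np.hypot(*d),np.degrees(np.arctan2(-d[1],-d[0])),np.degrees(np.arctan2(T[1,0],T[0,0])))
E
```

```text
t: 5.35
ee_pos: [491.9, -312.1, 232.6]
orientation: [2.91, 1.181, 0.0]
ft_force: [-1.7, -1.1, 7.0]
width: 13.9
t: 5.6
ee_pos: [492.0, -312.1, 232.7]
orientation: [2.911, 1.177, 0.0]
ft_force: [-2.9, -3.0, 7.5]
width: 13.5
[[ 7.19000e-01  6.95000e-01  1.00000e-03  4.91969e+02]
 [ 6.95000e-01 -7.19000e-01 -1.00000e-03 -3.12108e+02]
 [-0.00000e+00  2.00000e-03 -1.00000e+00  2.32663e+02]
 [ 0.00000e+00  0.00000e+00  0.00000e+00  1.00000e+00]]
[ 492.11299467 -312.34980454   69.6631181 ] 76.11360319503234 44.5011344823774 44.02367230296158
```

```bash
python3 -m handwheel '[{"gripper":0.5,"tx":0,"ty":0,"tz":0,"rx":0,"ry":0,"rz":0},{"gripper":0.5,"tx":0,"ty":0,"tz":0,"rx":0,"ry":0,"rz":0},{"gripper":0.5,"tx":0,"ty":0,"tz":-0.03,"rx":0,"ry":0,"rz":0},{"gripper":0.5,"tx":0,"ty":0,"tz":-0.06,"rx":0,"ry":0,"rz":0},{"gripper":0.5,"tx":-0.04,"ty":0,"tz":-0.04,"rx":0,"ry":0,"rz":0},{"gripper":0.5,"tx":0,"ty":0,"tz":0,"rx":0,"ry":0,"rz":0}]'; python3 w.py wr4
```

```text
t: 6.35
ee_pos: [462.7, -340.7, 364.8]
orientation: [2.909, 1.172, 0.004]
ft_force: [-0.3, 0.2, -1.5]
width: 44.0
[[   0.72    0.69    0.    462.69]
 [   0.69   -0.72   -0.   -340.71]
 [   0.      0.01   -1.    364.8 ]
 [   0.      0.      0.      1.  ]] 6.4 [-0.24 -0.38 -0.57]
```

View pics/wr4.png

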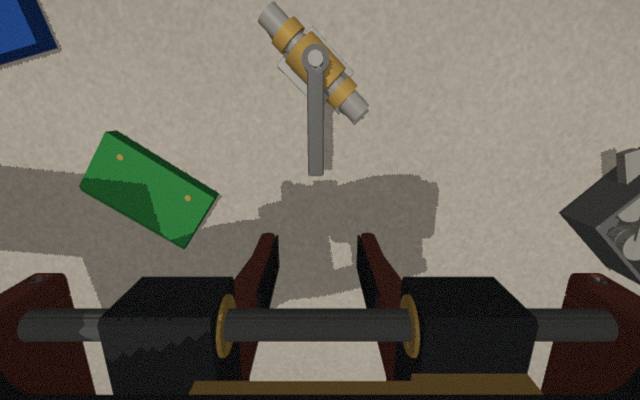

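The lever now runs from the hub at (316,60) to its tip at (316,175), diagonal to the pipe. I'll measure its angle to the pipe.

```bash
cat > va.py <<'E'
from h import *
import sys
d=np.load(sys.argv[1]+'.npz');W=d['W'];z=W[...,2]
v,u=np.mgrid[0:400,0:640]; b=(u>=250)&(u<375)&(v<178)
P=W[b&(z>62)&(z<76.0)][:,:2]; Q=W[b&(z>30)&(z<58)][:,:2]
# keep lever >18mm from hub
hub=np.median(W[b&(z>77.2)&(z<82)],0)[:2]
P=P[np.hypot(*(P-hub).T)>20]
r=cv2.minAreaRect(P.astype(np.float32)); q=cv2.minAreaRect(Q.astype(np.float32)); print(hub,r,q)
l=cv2.fitLine(P.astype(np.float32),cv2.DIST_L2,0,.01,.01).ravel(); a=np.degrees(np.arctan2(-l[1],-l[0]))%180
print('lever dir',a,'hub->centroid',np.degrees(np.arctan2(*(hub-P.mean(0))[::-1])))
E
python3 va.py wr4
```

```text
[ 546.13895199 -259.41509176] ((505.1026306152344, -298.53533935546875), (74.72389221191406, 13.485917091369629), 44.1684455871582) ((546.3787841796875, -259.1477966308594), (120.27224731445312, 35.5870361328125), 88.96854400634766)
lever dir 44.26631 hub->centroid 43.832177799532275
```

The lever stands at about 45.2° relative to the pipe, which is half open. Next I'll move over to the jig.

```bash
python3 -m handwheel '[{"gripper":0.5,"tx":0,"ty":0,"tz":-0.03,"rx":0,"ry":0,"rz":8.3},{"gripper":0.5,"tx":0,"ty":0,"tz":-0.03,"rx":0,"ry":0,"rz":8.3},{"gripper":0.5,"tx":0,"ty":0,"tz":0,"rx":0,"ry":0,"rz":8.3},{"gripper":0.5,"tx":0,"ty":0,"tz":0,"rx":0,"ry":0,"rz":8.4}]';python3 -m handwheel '[{"gripper":0.5,"tx":0.0148,"ty":-0.0533,"tz":0,"rx":0,"ry":0,"rz":0},{"gripper":0.5,"tx":0.0148,"ty":-0.0533,"tz":0,"rx":0,"ry":0,"rz":0},{"gripper":0.5,"tx":0.0148,"ty":-0.0533,"tz":0,"rx":0,"ry":0,"rz":0},{"gripper":0.5,"tx":0.0148,"ty":-0.0533,"tz":0,"rx":0,"ry":0,"rz":0},{"gripper":0.5,"tx":0.0148,"ty":-0.0533,"tz":0,"rx":0,"ry":0,"rz":0},{"gripper":0.5,"tx":0.0148,"ty":-0.0533,"tz":0,"rx":0,"ry":0,"rz":0},{"gripper":0.5,"tx":0.0148,"ty":-0.0533,"tz":0,"rx":0,"ry":0,"rz":0},{"gripper":0.5,"tx":0.0148,"ty":-0.0533,"tz":0,"rx":0,"ry":0,"rz":0}]';python3 -m handwheel '[{"gripper":1,"tx":0,"ty":0,"tz":0,"rx":0,"ry":0,"rz":0},{"gripper":1,"tx":0,"ty":0,"tz":0,"rx":0,"ry":0,"rz":0}]'; python3 w.py wr5
```

```text
t: 6.9
ee_pos: [463.4, -338.4, 419.9]
orientation: [-3.126, -0.286, 0.003]
ft_force: [-0.5, -0.2, 0.1]
width: 43.8
t: 7.9
ee_pos: [499.7, 104.3, 419.8]
orientation: [-3.128, -0.294, 0.005]
ft_force: [0.4, 0.8, -0.3]
width: 44.0
t: 8.15
ee_pos: [499.8, 102.1, 420.1]
orientation: [3.127, 0.295, -0.005]
ft_force: [0.4, -0.5, -0.4]
width: 27.2
[[  0.98   0.19  -0.   499.85]
 [  0.19  -0.98  -0.   102.14]
 [ -0.     0.    -1.   420.13]
 [  0.     0.     0.     1.  ]] 8.2 [-0.36  0.79  0.49]
```

View pics/wr5.png

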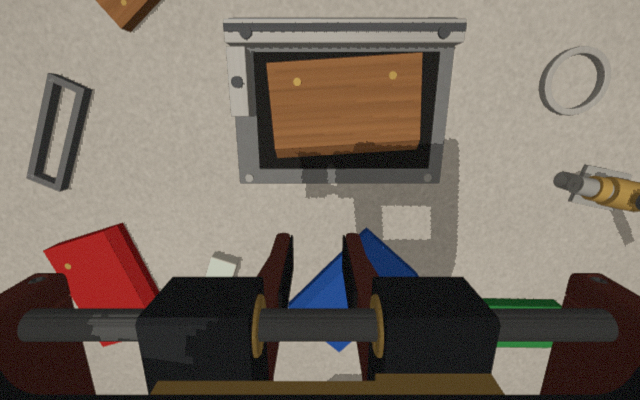

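The whole jig is in view. The fence is at row about 35, the stop block at (237,80), and the panel spans (267..422, 53..158). Next I'll fit them in metric terms.

```bash
cat > jig.py <<'E'
from h import *
import sys
np.set_printoptions(suppress=True,precision=2,linewidth=180)
d=np.load(sys.argv[1]+'.npz');W=d['W'];img=d['img'].astype(int);z=W[...,2]
v,u=np.mgrid[0:400,0:640]; sat=img.max(-1)-img.min(-1)
th=np.radians(float(sys.argv[2])); O=np.array([float(sys.argv[3]),float(sys.argv[4])])
R=np.array([[np.cos(th),-np.sin(th)],[np.sin(th),np.cos(th)]])
J=(W[...,:2]-O)@R    # jig coordinates
b=(np.abs(J[...,0]+10)<110)&(np.abs(J[...,1]+20)<140)&(v<215)
wood=b&(sat>25)&(z>30)&(z<56)&(img[...,0]>img[...,2]+15)
alu=b&(sat<=25)&(z>41)&(z<52)
def edges(c,k,mask,lo,hi,step,reach):
    # for bins along axis k, min/max of the other
    o=1-k; out=[]
    for s in np.arange(lo,hi,step):
        m=mask&(np.abs(c[...,k]-s)<step/2); q=c[m][:,o]
        if len(q)>5: out.append((s,np.percentile(q,1),np.percentile(q,99)))
    return np.array(out)
def fit(a,col):
    p=np.polyfit(a[:,0],a[:,col],1); r=a[:,col]-np.polyval(p,a[:,0]); k=np.abs(r)<1.5
    p=np.polyfit(a[k,0],a[k,col],1); return p[0],np.polyval(p,0),np.std(a[k,col]-np.polyval(p,a[k,0]))
fe=alu&(J[...,0]>35); a=edges(J,1,fe,-135,70,5,0); print('fence inner: slope,x@0',fit(a,1),'outer',fit(a,2),'z',np.median(z[fe]))
print('fence y ext',np.percentile(J[fe][:,1],[.5,99.5]))
st=alu&(J[...,1]>70)&(J[...,0]<40); a=edges(J,0,st,-12,38,5,0); print('stop inner slope,y@0',fit(a,1),'outer',fit(a,2),'x ext',np.percentile(J[st][:,0],.5))
base=b&(z>12); print('base y ext',np.percentile(J[base&(J[...,0]<-25)][:,1],[.5,99.5]),'x near',np.percentile(J[base&(np.abs(J[...,1])<90)][:,0],.2))
top=wood&(z>45.5)&(z<53); print('panel top z',np.median(z[top]))
r=cv2.minAreaRect(J[cv2.erode(top.astype(np.uint8),np.ones((2,2)))>0].astype(np.float32)); print('panel top rect in jig',r)
a=edges(J,1,wood,-75,50,5,0); s=fit(a,2); print('panel far edge slope,x@0',s); print('near',fit(a,1))
a=edges(J,0,wood,-40,25,5,0); print('panel +y end slope,y@0',fit(a,2),' -y end',fit(a,1))
E
python3 jig.py wr5 10.7 588.5 113.3
```

```text
fence inner: slope,x@0 (np.float64(-0.002429943641814159), np.float64(52.173157235003366), np.float64(0.06695347198597226)) outer (np.float64(-0.0007254371846350108), np.float64(73.5242571017107), np.float64(0.09329765743931617)) z 46.40047117293881
fence y ext [-140.8   101.18]
stop inner slope,y@0 (np.float64(0.0022087438284372355), np.float64(81.74900334472984), np.float64(0.09669192058753301)) outer (np.float64(-0.002360756031464937), np.float64(101.20055701999398), np.float64(0.2754186642053878)) x ext -20.604227374291575
base y ext [-143.33  102.89] x near -102.05661316509554
panel top z 49.17859392005721
panel top rect in jig ((-8.91650390625, -23.33367156982422), (91.26153564453125, 159.32070922851562), 3.728757619857788)
panel far edge slope,x@0 (np.float64(-0.0661020298530652), np.float64(35.19542204052245), np.float64(0.26523956474348687))
near (np.float64(-0.06617650662050252), np.float64(-62.20951650249202), np.float64(0.3915061318017505))
panel +y end slope,y@0 (np.float64(0.06668376442755793), np.float64(56.357729157159866), np.float64(0.24546444873195766))  -y end (np.float64(0.06160561113533158), np.float64(-100.66012745000955), np.float64(0.3217284555621538))
```

```bash
cat > pj.py <<'E'
from h import *
np.set_printoptions(suppress=True,precision=2,linewidth=180)
TH=np.radians(10.82); O=np.array([589.9,115.0]); R=np.array([[np.cos(TH),-np.sin(TH)],[np.sin(TH),np.cos(TH)]])
def pj():
    T=toolT(); t=T[:3,3]+182*T[:3,2]; o=ctrl.get_obs()
    F=np.array(o['ft_force']); f=np.r_[F[:2]@R,F[2]]
    print('tip jig',(t[:2]-O)@R,'tip z',t[2],'yaw rel deg',np.degrees(np.arctan2(T[1,0],T[0,0])-TH),'tilt',np.degrees(T[:2,2]@R),'F jig',f,'t',round(o['t'],2))
if __name__=='__main__': pj()
E
python3 pj.py; python3 jig.py wr5 10.82 589.9 115.0
```

```text
tip jig [-91.33   3.55] tip z 238.4721156883111 yaw rel deg -0.12654044449462368 tilt [-0.14 -0.01] F jig [-0.21  0.84  0.49] t 8.2
fence inner: slope,x@0 (np.float64(-0.0002329913744948622), np.float64(50.488334278775156), np.float64(0.07740960407723362)) outer (np.float64(0.0014905944379851694), np.float64(71.84210264709401), np.float64(0.10457099039773038)) z 46.400518239266205
fence y ext [-142.35   99.62]
stop inner slope,y@0 (np.float64(-0.002763760823968651), np.float64(80.35343866255246), np.float64(0.07652019731289314)) outer (np.float64(-0.003393895023139943), np.float64(99.74188374886778), np.float64(0.2217464027307835)) x ext -22.105358749174737
base y ext [-144.58  101.65] x near -103.74360175770931
panel top z 49.17859392005721
panel top rect in jig ((-10.659595489501953, -24.721908569335938), (91.26153564453125, 159.32070922851562), 3.6087586879730225)
panel far edge slope,x@0 (np.float64(-0.06226296834933648), np.float64(33.44115798270456), np.float64(0.25724050760421147))
near (np.float64(-0.0642312643615547), np.float64(-63.939949272817195), np.float64(0.3607181603250654))
panel +y end slope,y@0 (np.float64(0.06359482362007621), np.float64(54.94991816448053), np.float64(0.2503418678144731))  -y end (np.float64(0.059105212371871024), np.float64(-101.95013683687024), np.float64(0.3054496969138543))
```

```bash
python3 -m handwheel '[{"gripper":0,"tx":0.002,"ty":0.0275,"tz":0.02,"rx":0,"ry":0,"rz":-0.12},{"gripper":0,"tx":0,"ty":0,"tz":0.05,"rx":0,"ry":0,"rz":0},{"gripper":0,"tx":0,"ty":0,"tz":0.05,"rx":0,"ry":0,"rz":0},{"gripper":0,"tx":0,"ty":0,"tz":0.05,"rx":0,"ry":0,"rz":0},{"gripper":0,"tx":0,"ty":0,"tz":0.025,"rx":0,"ry":0,"rz":0},{"gripper":0,"tx":0,"ty":0,"tz":0.012,"rx":0,"ry":0,"rz":0},{"gripper":0,"tx":0,"ty":0,"tz":0,"rx":0,"ry":0,"rz":0}]'; python3 w.py wr6; python3 pj.py
```

```text
t: 9.07
ee_pos: [507.3, 74.3, 214.3]
orientation: [3.128, 0.294, -0.002]
ft_force: [0.3, -0.0, 0.4]
width: 86.7
[[  0.98   0.19  -0.   507.29]
 [  0.19  -0.98  -0.    74.27]
 [ -0.    -0.    -1.   214.3 ]
 [  0.     0.     0.     1.  ]] 9.125 [-0.37 -1.06  0.43]
tip jig [-88.31 -24.34] tip z 33.077988269494796 yaw rel deg -0.06965008130962418 tilt [ 0.02 -0.  ] F jig [-0.56 -0.97  0.43] t 9.12
```

View pics/wr6.png

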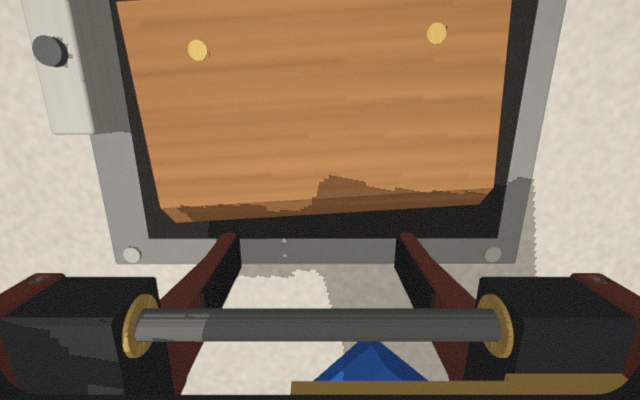

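The fingers are behind the bevelled edge, and the panel fills (120..510, 0..220). Now I'll push towards the fence.

```bash
python3 -m handwheel '[{"gripper":0,"tx":0.005,"ty":0,"tz":0.0025,"rx":0,"ry":0,"rz":0},{"gripper":0,"tx":0.005,"ty":0,"tz":0,"rx":0,"ry":0,"rz":0},{"gripper":0,"tx":0.005,"ty":0,"tz":0,"rx":0,"ry":0,"rz":0},{"gripper":0,"tx":0.004,"ty":0,"tz":0,"rx":0,"ry":0,"rz":0},{"gripper":0,"tx":0.003,"ty":0,"tz":0,"rx":0,"ry":0,"rz":0}]'; python3 w.py wr7; python3 pj.py
```

```text
t: 9.75
ee_pos: [529.0, 79.2, 212.2]
orientation: [3.128, 0.296, -0.001]
ft_force: [-3.3, -0.9, 2.0]
width: 87.6
[[  0.98   0.19  -0.   528.95]
 [  0.19  -0.98  -0.    79.22]
 [ -0.    -0.    -1.   212.15]
 [  0.     0.     0.     1.  ]] 9.8 [-3.15 -0.12  1.14]
tip jig [-66.23 -23.76] tip z 30.184618036057515 yaw rel deg -0.019206748570981414 tilt [-0.01 -0.  ] F jig [-3.12  0.47  1.14] t 9.8
```

View pics/wr7.png

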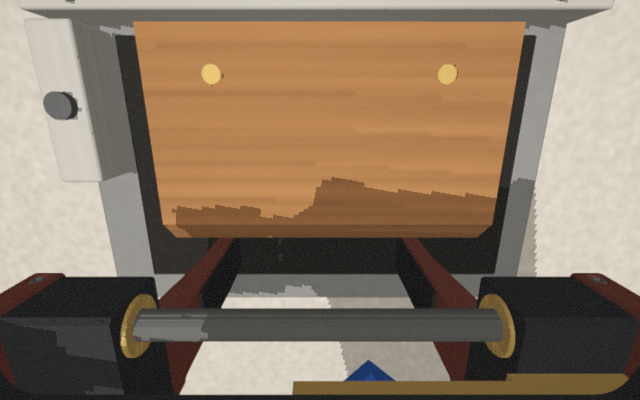

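The panel is now square to the fence and sliding with about 3 N. I'll continue in small steps.

```bash
python3 -m handwheel '[{"gripper":0,"tx":0.002,"ty":0,"tz":0,"rx":0,"ry":0,"rz":0},{"gripper":0,"tx":0.002,"ty":0,"tz":0,"rx":0,"ry":0,"rz":0}]';python3 pj.py; python3 -m handwheel '[{"gripper":0,"tx":0.001,"ty":0,"tz":0,"rx":0,"ry":0,"rz":0}]'>/dev/null; python3 pj.py;  python3 -m handwheel '[{"gripper":0,"tx":0.001,"ty":0,"tz":0,"rx":0,"ry":0,"rz":0}]'>/dev/null; python3 pj.py; python3 w.py wr8;python3 jig.py wr8 10.82 589.9 115.0
```

```text
t: 10.05
ee_pos: [532.8, 79.9, 212.1]
orientation: [3.128, 0.296, -0.001]
ft_force: [-3.4, 0.0, 1.7]
width: 87.6
tip jig [-62.73 -23.81] tip z 30.09376803503565 yaw rel deg -0.01843291066147921 tilt [-0.03 -0.  ] F jig [-3.34  0.64  1.69] t 10.05
tip jig [-61.5 -23.8] tip z 30.17655257828673 yaw rel deg -0.018696844652760055 tilt [-0.01 -0.  ] F jig [-5.85 -0.07  2.11] t 10.18
tip jig [-61.49 -23.82] tip z 30.0143374277458 yaw rel deg -0.009166389028025532 tilt [-0.12 -0.  ] F jig [-7.29 -0.74  4.75] t 10.3
[[  0.98   0.19  -0.   534.34]
 [  0.19  -0.98  -0.    80.13]
 [ -0.     0.    -1.   212.01]
 [  0.     0.     0.     1.  ]] 10.35 [-5.95 -1.96  4.52]
fence inner: slope,x@0 (np.float64(0.0019276304993361899), np.float64(51.49031964019803), np.float64(0.4596812740581251)) outer (np.float64(0.0015767538690650215), np.float64(59.226380862168234), np.float64(0.22756751737358707)) z 46.13806976369355
fence y ext [-141.96   99.44]
stop inner slope,y@0 (np.float64(-0.0005982337299389292), np.float64(79.80393703629471), np.float64(0.058725163090321365)) outer (np.float64(-0.0030359706941042613), np.float64(99.86557761443817), np.float64(0.1585219466670296)) x ext -21.615123004774723
base y ext [-145.08  101.66] x near -39.010821557343405
panel top z 48.70790269858141
panel top rect in jig ((9.111042022705078, -27.32947540283203), (83.5560302734375, 161.1333770751953), 0.02341950125992298)
panel far edge slope,x@0 (np.float64(0.0005738393237679063), np.float64(50.31282370077469), np.float64(0.063733060144398))
near (np.float64(0.0006933737825122771), np.float64(-31.14270609101002), np.float64(0.057414907517096776))
panel +y end slope,y@0 (np.float64(-0.0011288500959612917), np.float64(51.360162676065066), np.float64(0.06463217738646292))  -y end (np.float64(-0.0004430152718195507), np.float64(-105.4057569171723), np.float64(0.08651104821812958))
```

View pics/wr8.png

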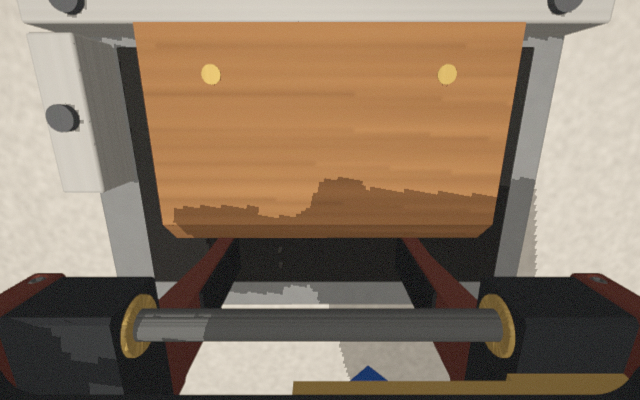

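The panel lies flush on the fence, with slope about 0 and contact at tip x=-61.5. There is about 27 mm left to the stop. I'll retreat and go round to the -y end with the fingers closed.

```bash
python3 -m handwheel '[{"gripper":0,"tx":-0.017,"ty":0,"tz":0,"rx":0,"ry":0,"rz":0},{"gripper":0.5,"tx":0,"ty":0,"tz":-0.05,"rx":0,"ry":0,"rz":0},{"gripper":1,"tx":0.0,"ty":0.05,"tz":-0.01,"rx":0,"ry":0,"rz":0},{"gripper":1,"tx":0.03,"ty":0.05,"tz":0,"rx":0,"ry":0,"rz":0},{"gripper":1,"tx":0.045,"ty":0.012,"tz":0,"rx":0,"ry":0,"rz":0},{"gripper":1,"tx":0,"ty":0,"tz":0,"rx":0,"ry":0,"rz":0}]'; python3 w.py wr9; python3 pj.py
```

```text
t: 11.1
ee_pos: [616.3, -19.8, 273.0]
orientation: [3.127, 0.294, 0.01]
ft_force: [-0.4, 0.5, -0.9]
width: 41.1
[[  0.98   0.19   0.01 616.27]
 [  0.19  -0.98  -0.   -19.82]
 [  0.01   0.    -1.   272.99]
 [  0.     0.     0.     1.  ]] 11.15 [-0.1   0.89 -0.17]
tip jig [  -0.91 -136.51] tip z 90.26452063444015 yaw rel deg -0.04713349741649728 tilt [ 0.14 -0.03] F jig [ 0.07  0.89 -0.17] t 11.15
```

View pics/wr9.png

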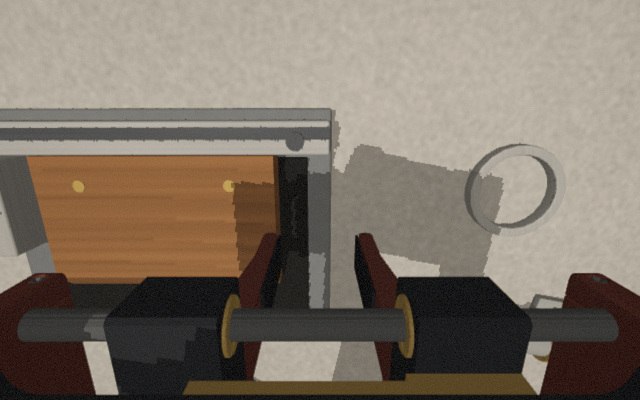

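The left finger is just past the panel's end, and the gripper is still closing. I'll let it shut and then descend.

```bash
python3 -m handwheel '[{"gripper":1,"tx":-0.004,"ty":0,"tz":0.01,"rx":0,"ry":0,"rz":0},{"gripper":1,"tx":0,"ty":0,"tz":0,"rx":0,"ry":0,"rz":0},{"gripper":1,"tx":0,"ty":0,"tz":0,"rx":0,"ry":0,"rz":0},{"gripper":1,"tx":0,"ty":0,"tz":0.03,"rx":0,"ry":0,"rz":0},{"gripper":1,"tx":0,"ty":0,"tz":0.02,"rx":0,"ry":0,"rz":0},{"gripper":1,"tx":0,"ty":0,"tz":0,"rx":0,"ry":0,"rz":0}]'; python3 pj.py; python3 w.py wr10
```

```text
t: 11.9
ee_pos: [608.1, -19.5, 210.6]
orientation: [-3.127, -0.296, 0.005]
ft_force: [0.5, -1.4, 0.5]
width: 0.8
tip jig [  -7.93 -135.34] tip z 28.609185155863287 yaw rel deg -0.0037570764111647926 tilt [-0.19  0.05] F jig [ 0.25 -1.51  0.49] t 11.9
[[  0.98   0.19  -0.   608.13]
 [  0.19  -0.98   0.   -19.46]
 [ -0.    -0.    -1.   210.61]
 [  0.     0.     0.     1.  ]] 11.95 [0.63 0.34 0.53]
```

View pics/wr10.png

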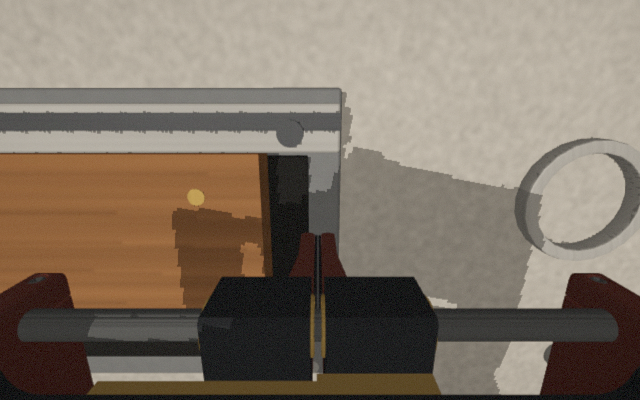

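The closed fingers are at (318,240), with the panel's end at column 268. Now I'll push towards the stop block.

```bash
python3 -m handwheel '[{"gripper":1,"tx":0,"ty":-0.006,"tz":0,"rx":0,"ry":0,"rz":0},{"gripper":1,"tx":0,"ty":-0.005,"tz":0,"rx":0,"ry":0,"rz":0},{"gripper":1,"tx":0,"ty":-0.005,"tz":0,"rx":0,"ry":0,"rz":0},{"gripper":1,"tx":0,"ty":-0.005,"tz":0,"rx":0,"ry":0,"rz":0},{"gripper":1,"tx":0,"ty":-0.005,"tz":0,"rx":0,"ry":0,"rz":0},{"gripper":1,"tx":0,"ty":-0.005,"tz":0,"rx":0,"ry":0,"rz":0},{"gripper":1,"tx":0,"ty":-0.004,"tz":0,"rx":0,"ry":0,"rz":0}]'; python3 pj.py; python3 w.py wr11;python3 jig.py wr11 10.82 589.9 115.0|tail -4
```

```text
t: 12.82
ee_pos: [602.5, 15.0, 212.3]
orientation: [3.128, 0.296, 0.001]
ft_force: [0.8, -3.0, 1.5]
width: 0.4
tip jig [  -6.35 -100.6 ] tip z 30.32010389994477 yaw rel deg -0.011229823676703504 tilt [ 0.02 -0.01] F jig [ 0.23 -3.07  1.49] t 12.82
[[  0.98   0.19   0.   602.46]
 [  0.19  -0.98  -0.    15.01]
 [  0.     0.    -1.   212.32]
 [  0.     0.     0.     1.  ]] 12.875 [ 1.1  -2.39  2.01]
fence inner: slope,x@0 (np.float64(0.0003992192433352154), np.float64(50.949860696762904), np.float64(0.045437149836565265)) outer (np.float64(-0.00011561970602778863), np.float64(72.44242025281551), np.float64(0.06230218368313289)) z 46.395583450489795
fence y ext [-142.69   45.02]Traceback (most recent call last):
  File "jig.py", line 24, in <module>
    st=alu&(J[...,1]>70)&(J[...,0]<40); a=edges(J,0,st,-12,38,5,0); print('stop inner slope,y@0',fit(a,1),'outer',fit(a,2),'x ext',np.percentile(J[st][:,0],.5))
                                                                                                 ~~~^^^^^
  File "jig.py", line 20, in fit
    p=np.polyfit(a[:,0],a[:,col],1); r=a[:,col]-np.polyval(p,a[:,0]); k=np.abs(r)<1.5
                 ~^^^^^
IndexError: too many indices for array: array is 1-dimensional, but 2 were indexed
```

View pics/wr11.png

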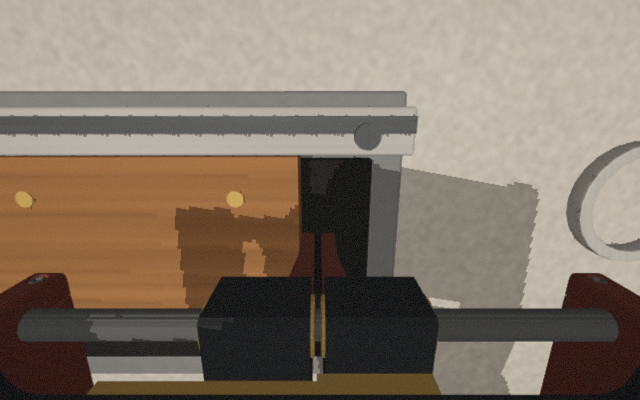

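The panel is still square to the fence and sliding with about 3 N. I'll step until the force rises.

```bash
python3 -m handwheel '[{"gripper":1,"tx":0,"ty":-0.002,"tz":0,"rx":0,"ry":0,"rz":0},{"gripper":1,"tx":0,"ty":-0.002,"tz":0,"rx":0,"ry":0,"rz":0}]' >/dev/null;python3 pj.py; python3 -m handwheel '[{"gripper":1,"tx":0,"ty":-0.001,"tz":0,"rx":0,"ry":0,"rz":0}]'>/dev/null; python3 pj.py;  python3 -m handwheel '[{"gripper":1,"tx":0,"ty":-0.001,"tz":0,"rx":0,"ry":0,"rz":0}]'>/dev/null; python3 pj.py
```

```text
tip jig [ -6.55 -96.76] tip z 30.18543193299459 yaw rel deg -0.017264119292984183 tilt [ 0. -0.] F jig [ 0.45 -4.04  1.81] t 13.12
tip jig [ -6.59 -95.72] tip z 30.160489756463647 yaw rel deg -0.010836163497008493 tilt [-0. -0.] F jig [-0.27 -2.89  1.72] t 13.25
tip jig [ -6.59 -94.77] tip z 30.16792899883953 yaw rel deg -0.01812873089322584 tilt [-0. -0.] F jig [-0.12 -4.86  2.63] t 13.38
```

```bash
for i in 1; do python3 -m handwheel '[{"gripper":1,"tx":0,"ty":-0.001,"tz":0,"rx":0,"ry":0,"rz":0}]'>/dev/null; python3 pj.py;  python3 -m handwheel '[{"gripper":1,"tx":0,"ty":-0.001,"tz":0,"rx":0,"ry":0,"rz":0}]'>/dev/null; python3 pj.py; done
python3 - <<'E'
from h import *
p=viewer.get_image('top'); save(p,'top2'); np.savez('top2.npz',W=cloud(p),img=p['image'])
cv2.imwrite('pics/top2z.png',cv2.resize(p['image'][110:240,250:450],(800,520),interpolation=cv2.INTER_CUBIC)[:,:,::-1])
E
```

```text
tip jig [ -6.61 -93.77] tip z 30.162318922034956 yaw rel deg -0.018341652541178206 tilt [-0. -0.] F jig [-0.23 -3.89  2.42] t 13.5
tip jig [ -6.62 -92.73] tip z 30.144514235081544 yaw rel deg -0.014149192881088207 tilt [-0.01  0.  ] F jig [-0.41 -4.2   3.22] t 13.62
```

View pics/top2z.png

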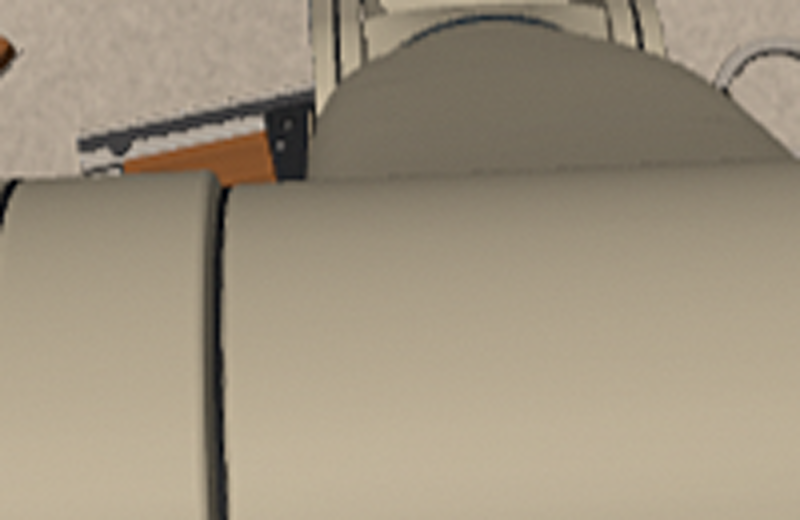

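The arm hides most of the top view. The panel's end is at (125,165), close to the stop block. There is no force rise yet, so I'll keep stepping.

```bash
for i in 1; do python3 -m handwheel '[{"gripper":1,"tx":0,"ty":-0.001,"tz":0,"rx":0,"ry":0,"rz":0}]'>/dev/null; python3 pj.py;  python3 -m handwheel '[{"gripper":1,"tx":0,"ty":-0.001,"tz":0,"rx":0,"ry":0,"rz":0}]'>/dev/null; python3 pj.py; python3 -m handwheel '[{"gripper":1,"tx":0,"ty":-0.001,"tz":0,"rx":0,"ry":0,"rz":0}]'>/dev/null; python3 pj.py; done
python3 - <<'E'
from h import *
p=viewer.get_image('scene'); 
cv2.imwrite('pics/scene2z.png',cv2.resize(p['image'][170:310,220:400],(800,600),interpolation=cv2.INTER_CUBIC)[:,:,::-1])
E
```

```text
tip jig [ -6.6  -91.73] tip z 30.147024805273247 yaw rel deg -0.013481332329095657 tilt [-0.  0.] F jig [ 0.66 -3.41  1.99] t 13.8
tip jig [ -6.61 -90.74] tip z 30.15627371628625 yaw rel deg -0.016423732497414537 tilt [-0.  0.] F jig [-0.94 -3.74  0.97] t 13.93
tip jig [ -6.59 -90.25] tip z 30.203893240145845 yaw rel deg 0.019325735455272216 tilt [ 0.   -0.05] F jig [ -1.17 -10.7    1.87] t 14.05
```

View pics/scene2z.png

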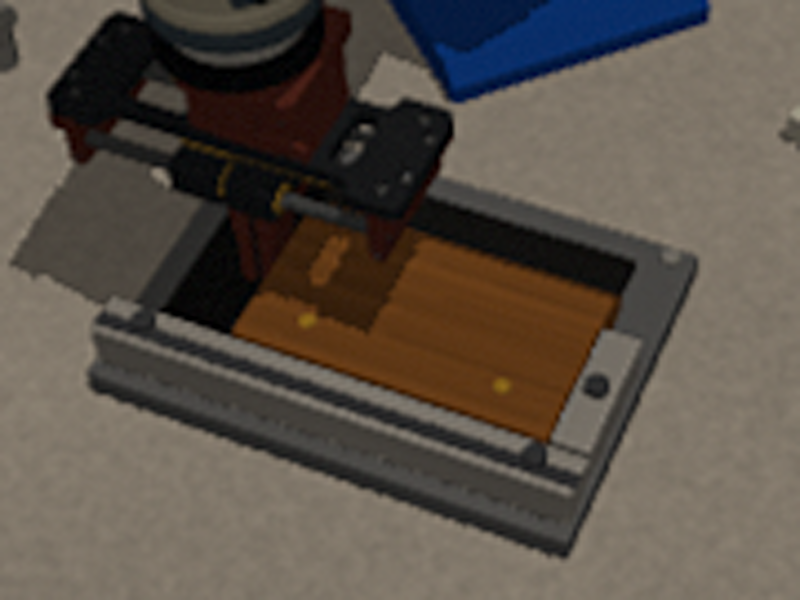

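Contact with the stop: the force jumped to 10.7 N and the picture shows no gap at the stop block (560,420) or the fence. Next I'll retreat and go behind the bevel with the fingers open.

```bash
python3 -m handwheel '[{"gripper":1,"tx":0,"ty":0.006,"tz":0,"rx":0,"ry":0,"rz":0},{"gripper":1,"tx":0,"ty":0.012,"tz":-0.01,"rx":0,"ry":0,"rz":0},{"gripper":1,"tx":0,"ty":0,"tz":-0.05,"rx":0,"ry":0,"rz":0},{"gripper":0.5,"tx":-0.04,"ty":0,"tz":-0.05,"rx":0,"ry":0,"rz":0},{"gripper":0,"tx":-0.031,"ty":-0.03,"tz":0,"rx":0,"ry":0,"rz":0},{"gripper":0,"tx":0,"ty":-0.05,"tz":0,"rx":0,"ry":0,"rz":0},{"gripper":0,"tx":0,"ty":-0.03,"tz":0,"rx":0,"ry":0,"rz":0},{"gripper":0,"tx":0,"ty":0,"tz":0,"rx":0,"ry":0,"rz":0}]'; python3 pj.py; python3 w.py wr12; python3 jig.py wr12 10.82 589.9 115.0
```

```text
t: 15.1
ee_pos: [514.0, 103.9, 321.6]
orientation: [-3.127, -0.3, -0.001]
ft_force: [-0.8, -0.3, -0.4]
width: 47.0
tip jig [-76.54   3.42] tip z 139.63459070172942 yaw rel deg 0.1317901290866944 tilt [0.04 0.02] F jig [-0.86 -0.12 -0.4 ] t 15.1
[[  0.98   0.19   0.   513.98]
 [  0.19  -0.98   0.   103.91]
 [  0.    -0.    -1.   321.63]
 [  0.     0.     0.     1.  ]] 15.15 [ 0.03 -0.71  0.62]
fence inner: slope,x@0 (np.float64(0.0060760486612276305), np.float64(51.5026966156321), np.float64(0.2311153260845073)) outer (np.float64(-0.0027868859662084126), np.float64(72.05968780385223), np.float64(0.10705800670109669)) z 46.46919232945777
fence y ext [-142.36   99.7 ]
stop inner slope,y@0 (np.float64(0.000687349972986727), np.float64(81.85176938826329), np.float64(0.12392743608910249)) outer (np.float64(-0.005683471476325959), np.float64(99.88120092765283), np.float64(0.1904194785643523)) x ext -22.332537030029957
base y ext [-144.56  101.6 ] x near -94.95625580674624
panel top z 49.188485989825125
panel top rect in jig ((4.403678894042969, 0.06961822509765625), (91.7608413696289, 160.0263671875), 0.10376076400279999)
panel far edge slope,x@0 (np.float64(0.0003411103073483466), np.float64(49.82991358844838), np.float64(0.16972949390896439))
near (np.float64(0.002327841311199167), np.float64(-47.73032289617378), np.float64(0.24404861847397732))
panel +y end slope,y@0 (np.float64(0.0013538205235456356), np.float64(78.97355158897614), np.float64(0.12170102820473658))  -y end (np.float64(-0.001172115920694752), np.float64(-77.95569732565306), np.float64(0.11871740926008478))
```

View pics/wr12.png

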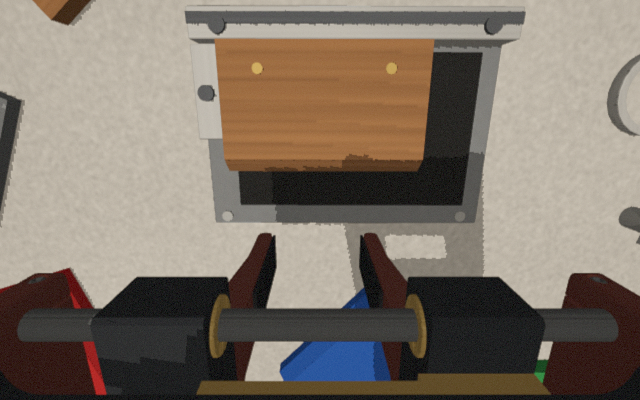

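The panel is seated at jig (0, 0.1) with a yaw of about 0.1°, tight to both faces. I'll descend behind the bevel.

```bash
python3 -m handwheel '[{"gripper":0,"tx":0,"ty":0,"tz":0.05,"rx":0,"ry":0,"rz":0},{"gripper":0,"tx":0.0,"ty":0,"tz":0.025,"rx":0,"ry":0,"rz":0},{"gripper":0,"tx":0.005,"ty":0,"tz":0.008,"rx":0,"ry":0,"rz":0},{"gripper":0,"tx":0,"ty":0,"tz":0,"rx":0,"ry":0,"rz":0},{"gripper":0,"tx":0,"ty":0,"tz":0,"rx":0,"ry":0,"rz":0}]'; python3 pj.py
```

```text
t: 15.78
ee_pos: [519.8, 103.5, 239.0]
orientation: [-3.128, -0.295, -0.003]
ft_force: [0.5, 0.2, -0.7]
width: 87.8
tip jig [-70.66   1.85] tip z 56.98832708535613 yaw rel deg -0.03817467129856623 tilt [ 0.1 -0. ] F jig [ 0.51  0.11 -0.68] t 15.78
```

```bash
python3 -m handwheel '[{"gripper":0,"tx":0.005,"ty":0.0018,"tz":0.004,"rx":0,"ry":0,"rz":0},{"gripper":0,"tx":0.005,"ty":0,"tz":0.005,"rx":0,"ry":0,"rz":0},{"gripper":0,"tx":0.0025,"ty":0,"tz":0.0025,"rx":0,"ry":0,"rz":0},{"gripper":0,"tx":0,"ty":0,"tz":0,"rx":0,"ry":0,"rz":0}]'>/dev/null; python3 pj.py; python3 -m handwheel '[{"gripper":0,"tx":0.001,"ty":0,"tz":0.001,"rx":0,"ry":0,"rz":0}]'>/dev/null; python3 pj.py; python3 -m handwheel '[{"gripper":0,"tx":0.001,"ty":0,"tz":0.001,"rx":0,"ry":0,"rz":0}]'>/dev/null; python3 pj.py; python3 -m handwheel '[{"gripper":0,"tx":0.001,"ty":0,"tz":0.001,"rx":0,"ry":0,"rz":0}]'>/dev/null; python3 pj.py
```

```text
tip jig [-59.08   0.51] tip z 44.17668101096882 yaw rel deg -0.005915267961551933 tilt [-0.02  0.  ] F jig [ 0.15  0.9  -0.12] t 16.27
tip jig [-58.25   0.5 ] tip z 43.4055950493204 yaw rel deg -0.0074696389815564635 tilt [-0.02  0.  ] F jig [ 0.52  0.24 -0.51] t 16.4
tip jig [-57.11   0.47] tip z 42.46541977446262 yaw rel deg -0.011831645148827726 tilt [-0. -0.] F jig [0.04 0.37 0.98] t 16.52
tip jig [-56.41   0.48] tip z 41.461511992664015 yaw rel deg -0.010770175155476234 tilt [-0.04  0.  ] F jig [-2.86  0.54  2.05] t 16.65
```

Contact is at mid-bevel. I'll continue the diagonal push and watch the force.

```bash
for i in 1; do python3 -m handwheel '[{"gripper":0,"tx":0.001,"ty":0,"tz":0.001,"rx":0,"ry":0,"rz":0}]'>/dev/null; python3 pj.py; python3 -m handwheel '[{"gripper":0,"tx":0.001,"ty":0,"tz":0.001,"rx":0,"ry":0,"rz":0}]'>/dev/null; python3 pj.py; python3 -m handwheel '[{"gripper":0,"tx":0.001,"ty":0,"tz":0.001,"rx":0,"ry":0,"rz":0}]'>/dev/null; python3 pj.py; python3 -m handwheel '[{"gripper":0,"tx":0,"ty":0,"tz":0,"rx":0,"ry":0,"rz":0},{"gripper":0,"tx":0,"ty":0,"tz":0,"rx":0,"ry":0,"rz":0}]'>/dev/null; python3 pj.py;done
```

```text
tip jig [-56.2    0.47] tip z 40.25398592085284 yaw rel deg -0.009590654613368194 tilt [-0.13  0.  ] F jig [-4.47  0.75  3.4 ] t 16.77
tip jig [-55.78   0.48] tip z 39.1811468059945 yaw rel deg -0.014699374574478282 tilt [-0.2  0. ] F jig [-7.13  0.26  5.73] t 16.9
tip jig [-55.71   0.45] tip z 38.05444628121168 yaw rel deg -0.012622881992597399 tilt [-0.31  0.  ] F jig [-9.68 -0.1   7.82] t 17.02
tip jig [-55.76   0.48] tip z 37.99746575832381 yaw rel deg -0.016959550857671177 tilt [-0.3   0.01] F jig [-8.18 -0.56  6.13] t 17.27
```

```bash
for i in 1; do python3 -m handwheel '[{"gripper":0,"tx":0.001,"ty":0,"tz":0.001,"rx":0,"ry":0,"rz":0}]'>/dev/null; python3 pj.py; python3 -m handwheel '[{"gripper":0,"tx":0.001,"ty":0,"tz":0.001,"rx":0,"ry":0,"rz":0}]'>/dev/null; python3 pj.py; python3 -m handwheel '[{"gripper":0,"tx":0.001,"ty":0,"tz":0.001,"rx":0,"ry":0,"rz":0}]'>/dev/null; python3 pj.py; python3 -m handwheel '[{"gripper":0,"tx":0.001,"ty":0,"tz":0.001,"rx":0,"ry":0,"rz":0},{"gripper":0,"tx":0,"ty":0,"tz":0,"rx":0,"ry":0,"rz":0}]'>/dev/null; python3 pj.py;done; python3 w.py wr13;  python3 jig.py wr13 10.82 589.9 115.0|tail -6
```

```text
tip jig [-55.77   0.5 ] tip z 36.93752094789548 yaw rel deg -0.009429430945422241 tilt [-0.42  0.01] F jig [-11.98  -0.67   9.57] t 17.4
tip jig [-55.67   0.51] tip z 36.20945284236376 yaw rel deg -0.009155581176754655 tilt [-0.54  0.01] F jig [-17.45   0.56  24.54] t 17.52
tip jig [-55.52   0.48] tip z 35.95985329904502 yaw rel deg -0.008727154949870922 tilt [-0.64  0.01] F jig [-23.96   0.05  37.67] t 17.65
tip jig [-55.48   0.48] tip z 35.82891144380375 yaw rel deg -0.007554297145652415 tilt [-0.72  0.  ] F jig [-26.44  -0.01  40.74] t 17.9
[[  0.98   0.19  -0.01 537.57]
 [  0.19  -0.98  -0.   105.47]
 [ -0.01  -0.    -1.   217.81]
 [  0.     0.     0.     1.  ]] 17.95 [-25.5   -5.6   40.22]
base y ext [-144.99  101.4 ] x near -29.35164430935491
panel top z 45.83847340161478
panel top rect in jig ((19.713138580322266, 0.8270111083984375), (158.62799072265625, 63.5257682800293), 88.67508697509766)
panel far edge slope,x@0 (np.float64(0.0004239129694775932), np.float64(50.21111282623819), np.float64(0.04679754334411707))
near (np.float64(0.0002739270562215058), np.float64(-28.542223328750065), np.float64(0.08999833699991512))
panel +y end slope,y@0 (np.float64(0.005185141616046157), np.float64(79.02246002447619), np.float64(0.14032043050793291))  -y end (np.float64(0.003664134910912359), np.float64(-77.91363579919938), np.float64(0.09128313977223272))
```

View pics/wr13.png

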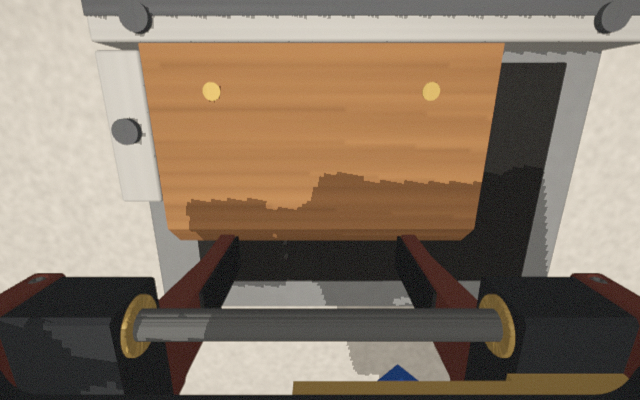

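The bed has bottomed: the force rises sharply at z≈36. The down force of 40 N exceeds the 26 N into the fence, so I'll ease z slightly to make the push truly diagonal, then verify the heights.

```bash
python3 -m handwheel '[{"gripper":0,"tx":0,"ty":0,"tz":-0.0008,"rx":0,"ry":0,"rz":0},{"gripper":0,"tx":0,"ty":0,"tz":0,"rx":0,"ry":0,"rz":0},{"gripper":0,"tx":0,"ty":0,"tz":0,"rx":0,"ry":0,"rz":0}]'>/dev/null; python3 pj.py; python3 w.py wr14
cat > top.py <<'E'
from pj import *
d=np.load('wr14.npz');W=d['W'];J=(W[...,:2]-O)@R;z=W[...,2];v=np.mgrid[0:400,0:640][0]
def med(n,x0,x1,y0,y1):
    m=(J[...,0]>x0)&(J[...,0]<x1)&(J[...,1]>y0)&(J[...,1]<y1)&(v<225)&(z>5)&(z<60); print(n,np.median(z[m]),m.sum())
med('panel +y far',10,45,40,70);med('panel -y far',10,45,-70,-40);med('panel mid',-10,10,-30,30)
med('fence',53,60,-60,60);med('bed -y',-30,30,-120,-90);med('base',-30,30,-144,-135);med('stop',-10,40,84,96)
E
python3 top.py
python3 - <<'E'
from h import *
p=viewer.get_image('scene')
cv2.imwrite('pics/scene3z.png',cv2.resize(p['image'][110:310,150:430],(798,570),interpolation=cv2.INTER_CUBIC)[:,:,::-1])
E
```

```text
tip jig [-55.53   0.49] tip z 36.00602593658323 yaw rel deg -0.006565702612594285 tilt [-0.72  0.01] F jig [-23.88  -1.09  33.03] t 18.32
[[  0.98   0.19  -0.01 537.51]
 [  0.19  -0.98  -0.   105.47]
 [ -0.01  -0.    -1.   217.99]
 [  0.     0.     0.     1.  ]] 18.375 [-22.43  -4.64  33.44]
panel +y far 45.14989855124939 5236
panel -y far 45.180478055245544 5247
panel mid 44.74322654672844 5021
fence 46.16807625678291 5065
bed -y 19.14671880867931 5049
base 18.2201263105421 1682
stop 46.38909678692417 2901
```

View pics/scene3z.png

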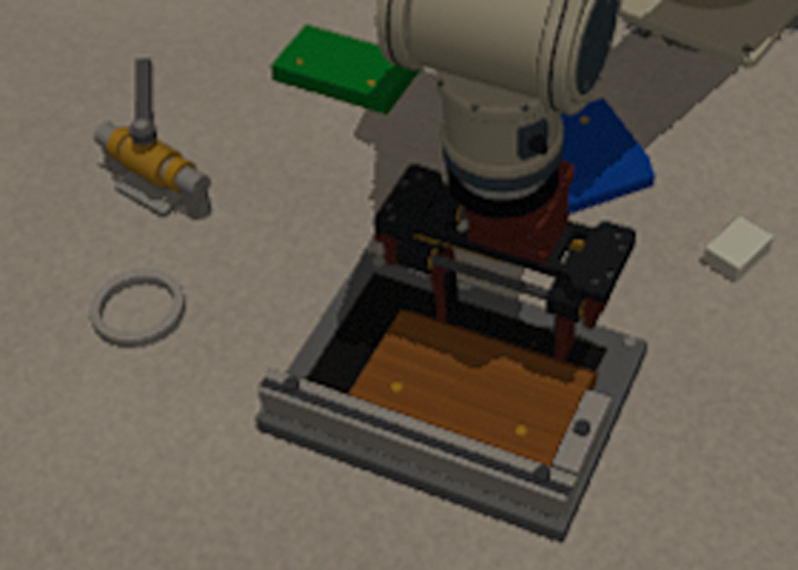

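The bed is fully down (19.1 mm). The panel's top reads slightly higher at the fence side, so I'll check for tilt with a plane fit.

```bash
cat > tilt.py <<'E'
from pj import *
import sys
d=np.load(sys.argv[1]+'.npz');W=d['W'];J=(W[...,:2]-O)@R;z=W[...,2];v,u=np.mgrid[0:400,0:640]
def pl(n,x0,x1,y0,y1,zz,lim=228):
    m=(J[...,0]>x0)&(J[...,0]<x1)&(J[...,1]>y0)&(J[...,1]<y1)&(v<lim)&(np.abs(z-zz)<4)
    A=np.c_[J[m],np.ones(m.sum())]; c=np.linalg.lstsq(A,z[m],rcond=None)[0]; print(n,'dz/dx,dz/dy,z0',c.round(4),'at x=50',c[0]*50+c[2],'at -36',-36*c[0]+c[2],m.sum())
for s in (float(sys.argv[2]),): pl('panel',-34,45,-70,70,s)
pl('stop',-12,70,83,97,46.3);pl('base-y',-95,70,-145,-133,18);pl('bed',-60,40,-125,-85,float(sys.argv[2])-25)
for x in range(-35,50,10):
    m=(np.abs(J[...,0]-x)<5)&(np.abs(J[...,1])<70)&(v<228)&(np.abs(z-45)<7); print(x,z[m].mean().round(2),end=' ')
E
python3 tilt.py wr14 44.5; echo; python3 tilt.py wr12 49
```

```text
panel dz/dx,dz/dy,z0 [ 0.01 -0.   44.74] at x=50 45.49415245336835 at -36 44.20296507869043 48508
stop dz/dx,dz/dy,z0 [-0.   -0.01 47.09] at x=50 46.892074099176 at -36 47.232446233157006 5089
base-y dz/dx,dz/dy,z0 [ 0.    0.01 19.56] at x=50 19.589334207818915 at -36 19.541962555258465 3713
bed dz/dx,dz/dy,z0 [ 0.   0.  19.4] at x=50 19.405346727281792 at -36 19.403644097097906 8602
-35 44.23 -25 44.38 -15 44.51 -5 44.68 5 44.81 15 44.96 25 45.14 35 45.26 45 45.4 
panel dz/dx,dz/dy,z0 [ 0.   -0.   49.22] at x=50 49.22546096702083 at -36 49.20904450676275 19696
stop dz/dx,dz/dy,z0 [-0.   -0.   46.65] at x=50 46.52584027769581 at -36 46.735701219375315 1964
base-y dz/dx,dz/dy,z0 [ 0.    0.01 19.39] at x=50 19.419550364907895 at -36 19.36929342417571 2264
bed dz/dx,dz/dy,z0 [-0.    0.   24.31] at x=50 24.303946221585573 at -36 24.31400376207591 5226
-35 48.99 -25 49.21 -15 49.22 -5 49.2 5 49.21 15 49.23 25 49.22 35 49.23 45 49.23
```

The panel is tilted about 0.015 rad. Its fence-side edge hangs 1.3 mm high because friction at the fence caught it while I was pressing hard sideways during the sinking. I'll release and redo the push higher on the bevel, with little sideways force until the bed bottoms, and only then add the push into the fence.

```bash
python3 -m handwheel '[{"gripper":0,"tx":-0.006,"ty":0,"tz":-0.003,"rx":0,"ry":0,"rz":0},{"gripper":0,"tx":-0.004,"ty":0,"tz":-0.006,"rx":0,"ry":0,"rz":0},{"gripper":0,"tx":-0.004,"ty":0,"tz":-0.008,"rx":0,"ry":0,"rz":0},{"gripper":0,"tx":0,"ty":0,"tz":0,"rx":0,"ry":0,"rz":0},{"gripper":0,"tx":0,"ty":0,"tz":0,"rx":0,"ry":0,"rz":0}]'>/dev/null; python3 pj.py; python3 w.py wr15; python3 tilt.py wr15 49; python3 jig.py wr15  10.82 589.9 115.0|tail -4
```

```text
tip jig [-62.78   0.45] tip z 52.33534580656453 yaw rel deg -0.017079526057355465 tilt [0.03 0.  ] F jig [ 0.3   0.36 -0.56] t 19.05
[[  0.98   0.19   0.   528.06]
 [  0.19  -0.98   0.   103.63]
 [  0.    -0.    -1.   234.34]
 [  0.     0.     0.     1.  ]] 19.1 [-0.36  0.34 -0.09]
panel dz/dx,dz/dy,z0 [ 0.    0.   49.18] at x=50 49.18356143526452 at -36 49.18310527527125 43243
stop dz/dx,dz/dy,z0 [-0.01 -0.   46.75] at x=50 46.46444160104466 at -36 46.94940862655623 4106
base-y dz/dx,dz/dy,z0 [ 0.    0.   18.83] at x=50 18.836074347219395 at -36 18.819678477660343 3545
bed dz/dx,dz/dy,z0 [-0.    0.   24.37] at x=50 24.360223509092847 at -36 24.372918324668763 9199
-35 48.92 -25 49.17 -15 49.19 -5 49.18 5 49.19 15 49.17 25 49.18 35 49.2 45 49.16 panel top rect in jig ((4.687419891357422, 0.11338043212890625), (91.78396606445312, 161.31874084472656), 0.11481666564941406)
panel far edge slope,x@0 (np.float64(-0.0015114693454506955), np.float64(50.04187832970732), np.float64(0.06172290711879704))
near (np.float64(0.0007050114147798229), np.float64(-41.12708119566506), np.float64(0.18931508421754267))
panel +y end slope,y@0 (np.float64(0.003931140100147216), np.float64(78.97154025808108), np.float64(0.08631898732991286))  -y end (np.float64(-0.0009590777592953029), np.float64(-77.88851181084682), np.float64(0.10822608216113556))
```

The panel is flat and seated again. I'll place the fingertips above the upper bevel and press down first.

```bash
python3 -m handwheel '[{"gripper":0,"tx":0.005,"ty":0,"tz":0,"rx":0,"ry":0,"rz":0},{"gripper":0,"tx":0.004,"ty":0,"tz":0.0035,"rx":0,"ry":0,"rz":0},{"gripper":0,"tx":0,"ty":0,"tz":0,"rx":0,"ry":0,"rz":0}]'>/dev/null; python3 pj.py; python3 -m handwheel '[{"gripper":0,"tx":0,"ty":0,"tz":0.002,"rx":0,"ry":0,"rz":0},{"gripper":0,"tx":0,"ty":0,"tz":0.002,"rx":0,"ry":0,"rz":0}]'>/dev/null; python3 pj.py; python3 -m handwheel '[{"gripper":0,"tx":0,"ty":0,"tz":0.001,"rx":0,"ry":0,"rz":0}]'>/dev/null; python3 pj.py;python3 -m handwheel '[{"gripper":0,"tx":0,"ty":0,"tz":0.001,"rx":0,"ry":0,"rz":0}]'>/dev/null; python3 pj.py
```

```text
tip jig [-53.82   0.43] tip z 48.34713254183953 yaw rel deg -0.013817707518369433 tilt [-0.02  0.  ] F jig [-0.57  0.23  0.9 ] t 19.48
tip jig [-54.22   0.43] tip z 44.60849387847864 yaw rel deg -0.011728108686277222 tilt [-0.01 -0.  ] F jig [-0.31 -0.16  0.15] t 19.73
tip jig [-54.19   0.45] tip z 43.71879097735669 yaw rel deg -0.010001707001818802 tilt [-0.01  0.  ] F jig [-0.35  0.16  1.37] t 19.85
tip jig [-54.15   0.45] tip z 42.874204812800684 yaw rel deg -0.011902849368205364 tilt [-0.  0.] F jig [-0.57 -0.3   2.29] t 19.98
```

```bash
python3 -m handwheel '[{"gripper":0,"tx":0,"ty":0,"tz":0.001,"rx":0,"ry":0,"rz":0}]'>/dev/null; python3 pj.py; python3 -m handwheel '[{"gripper":0,"tx":0,"ty":0,"tz":0.001,"rx":0,"ry":0,"rz":0}]'>/dev/null; python3 pj.py; python3 -m handwheel '[{"gripper":0,"tx":0,"ty":0,"tz":0.001,"rx":0,"ry":0,"rz":0}]'>/dev/null; python3 pj.py;python3 -m handwheel '[{"gripper":0,"tx":0,"ty":0,"tz":0.001,"rx":0,"ry":0,"rz":0},{"gripper":0,"tx":0,"ty":0,"tz":0,"rx":0,"ry":0,"rz":0}]'>/dev/null; python3 pj.py;python3 w.py wr16|tail -1; python3 tilt.py wr16 45
```

```text
tip jig [-54.15   0.42] tip z 41.87185389398127 yaw rel deg -0.014258868759290073 tilt [-0.  0.] F jig [-0.72 -0.73  2.99] t 20.1
tip jig [-54.1    0.45] tip z 40.89269194812786 yaw rel deg -0.014688029361639876 tilt [0. 0.] F jig [-1.15  0.07  3.58] t 20.23
tip jig [-54.08   0.45] tip z 39.855822207593405 yaw rel deg -0.008888552242302727 tilt [ 0. -0.] F jig [-1.34  0.96  4.81] t 20.35
tip jig [-54.1    0.43] tip z 38.77735980884515 yaw rel deg -0.016308583003708105 tilt [-0.  0.] F jig [-1.25  0.25  4.91] t 20.6
 [  0.     0.     0.     1.  ]] 20.65 [-2.86  0.11  5.  ]
panel dz/dx,dz/dy,z0 [ 0.   -0.   44.22] at x=50 44.2317302940924 at -36 44.207067240741864 45835
stop dz/dx,dz/dy,z0 [-0.   -0.01 47.08] at x=50 46.875419255220685 at -36 47.22024411436629 5053
base-y dz/dx,dz/dy,z0 [ 0.    0.01 19.43] at x=50 19.455362108274493 at -36 19.417159811647423 3544
bed dz/dx,dz/dy,z0 [ 0.    0.   19.33] at x=50 19.334834174292435 at -36 19.33046147636731 8411
-35 44.2 -25 44.21 -15 44.21 -5 44.21 5 44.22 15 44.21 25 44.23 35 44.24 45 44.21
```

Flat (44.2 mm everywhere) with the bed fully down. Now I'll load the diagonal.

```bash
python3 -m handwheel '[{"gripper":0,"tx":0.001,"ty":0,"tz":0.0005,"rx":0,"ry":0,"rz":0}]'>/dev/null; python3 pj.py; python3 -m handwheel '[{"gripper":0,"tx":0.001,"ty":0,"tz":0.0003,"rx":0,"ry":0,"rz":0}]'>/dev/null; python3 pj.py; python3 -m handwheel '[{"gripper":0,"tx":0.001,"ty":0,"tz":0.0003,"rx":0,"ry":0,"rz":0}]'>/dev/null; python3 pj.py;python3 -m handwheel '[{"gripper":0,"tx":0.001,"ty":0,"tz":0.0003,"rx":0,"ry":0,"rz":0},{"gripper":0,"tx":0,"ty":0,"tz":0,"rx":0,"ry":0,"rz":0}]'>/dev/null; python3 pj.py;python3 w.py wr17|tail -1; python3 tilt.py wr17 44
```

```text
tip jig [-53.79   0.46] tip z 38.4183711810889 yaw rel deg -0.009774570601397707 tilt [-0.09  0.  ] F jig [-6.04 -1.08 13.07] t 20.77
tip jig [-53.69   0.48] tip z 38.30750299307519 yaw rel deg -0.008730554820389036 tilt [-0.19  0.  ] F jig [-9.71  0.34 17.53] t 20.9
tip jig [-53.58   0.46] tip z 38.1825431405033 yaw rel deg -0.009042789738065736 tilt [-0.29  0.  ] F jig [-12.01   0.5   23.65] t 21.02
tip jig [-53.5    0.46] tip z 38.1464937387573 yaw rel deg -0.00922575068088765 tilt [-0.39  0.  ] F jig [-14.86   0.06  26.31] t 21.27
 [  0.     0.     0.     1.  ]] 21.325 [-13.64  -3.34  24.48]
panel dz/dx,dz/dy,z0 [ 0.   -0.   44.14] at x=50 44.19751052265892 at -36 44.099875880509806 46129
stop dz/dx,dz/dy,z0 [-0.   -0.   46.89] at x=50 46.725019032982395 at -36 47.00555371238017 5090
base-y dz/dx,dz/dy,z0 [ 0.    0.   18.53] at x=50 18.587403363602995 at -36 18.49344140365203 3540
bed dz/dx,dz/dy,z0 [ 0.  -0.  19.1] at x=50 19.102911433472133 at -36 19.098100991431384 8370
-35 44.08 -25 44.12 -15 44.13 -5 44.12 5 44.15 15 44.15 25 44.17 35 44.18 45 44.19
```

Still flat. I'll add more into the fence to balance the diagonal.

```bash
python3 -m handwheel '[{"gripper":0,"tx":0.001,"ty":0,"tz":-0.0001,"rx":0,"ry":0,"rz":0}]'>/dev/null; python3 pj.py; python3 -m handwheel '[{"gripper":0,"tx":0.001,"ty":0,"tz":-0.0001,"rx":0,"ry":0,"rz":0},{"gripper":0,"tx":0,"ty":0,"tz":0,"rx":0,"ry":0,"rz":0},{"gripper":0,"tx":0,"ty":0,"tz":0,"rx":0,"ry":0,"rz":0}]'>/dev/null; python3 pj.py;python3 w.py wr18|tail -1; python3 tilt.py wr18 44; python3 jig.py wr18  10.82 589.9 115.0|grep -v near
```

```text
tip jig [-53.4    0.47] tip z 38.11808134273207 yaw rel deg -0.00977358173557584 tilt [-0.49  0.  ] F jig [-18.04  -0.29  27.12] t 21.45
tip jig [-53.35   0.47] tip z 38.12304552639071 yaw rel deg -0.009925534751642734 tilt [-0.59  0.  ] F jig [-19.7   -1.04  29.14] t 21.82
 [  0.     0.     0.     1.  ]] 21.875 [-18.82  -4.48  28.11]
panel dz/dx,dz/dy,z0 [ 0.    0.   44.14] at x=50 44.20714908186073 at -36 44.092231073074 46184
stop dz/dx,dz/dy,z0 [-0.   -0.01 47.31] at x=50 47.13013966551572 at -36 47.4433380960333 5103
base-y dz/dx,dz/dy,z0 [ 0.    0.01 19.6 ] at x=50 19.63259886847893 at -36 19.57914506101243 3513
bed dz/dx,dz/dy,z0 [-0.   -0.   19.07] at x=50 19.057453754849174 at -36 19.075807622398514 8377
-35 44.09 -25 44.11 -15 44.11 -5 44.13 5 44.14 15 44.14 25 44.2 35 44.2 45 44.18 fence inner: slope,x@0 (np.float64(0.001798353342293284), np.float64(50.98936818263617), np.float64(0.11884495958395049)) outer (np.float64(0.0004888880663574051), np.float64(69.30501246631455), np.float64(0.07576961970145511)) z 46.49768770009587
fence y ext [-137.27   99.65]
stop inner slope,y@0 (np.float64(-0.0021176415888489292), np.float64(80.43665530207329), np.float64(0.07494235511424029)) outer (np.float64(0.005879271633088316), np.float64(99.87366531925134), np.float64(0.0806775921271492)) x ext -21.43130036543481
panel top z 45.67988842392202
panel top rect in jig ((33.939205169677734, 48.6929817199707), (0.0, 0.0), 0.0)
panel far edge slope,x@0 (np.float64(-0.0004552016526022034), np.float64(50.3619484774834), np.float64(0.1401219499675417))
panel +y end slope,y@0 (np.float64(0.014102017715812865), np.float64(79.02530763867813), np.float64(0.20478914786948746))  -y end (np.float64(-0.001923053882449424), np.float64(-77.90348178341588), np.float64(0.10329043003427399))
```

View pics/wr18.png

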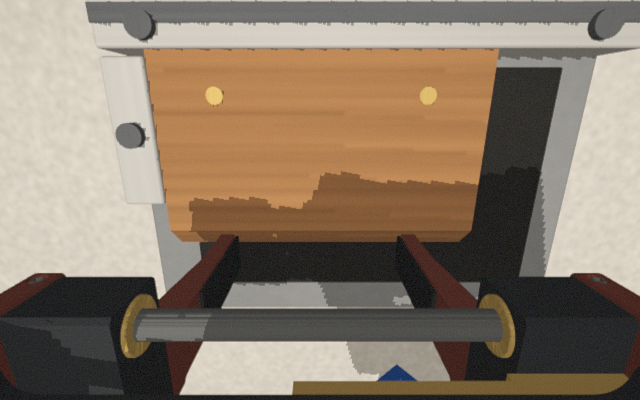

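The panel is flat within 0.1 mm, the bed is at 19.1 mm, and the panel is still seated against fence and stop. The push is steady at 20 N into the fence and 28 N down. I'll hand in while holding it.

```bash
python3 -c "
from workcell import ctrl
print(ctrl.close_job())
print(ctrl.get_obs()['ft_force'],ctrl.get_obs()['t'])"
```

```text
the job is handed in; nothing more can be done
None
the job is handed in; nothing more can be done
```

The job is handed in at about 22 s, with the arm still holding the diagonal push.

- **Valve:** I gripped the lever and turned it to half open. The camera afterwards measured about 45.2°. I did not measure it again before handing in, but nothing touched it after that.
- **Seating:** I pushed the drawer front onto the fence and then along it until it met the stop block, where the force rose to about 11 N. The wrist camera then put it at jig (0, 0.1) mm with about 0.1° yaw.
- **Diagonal push:** My first push on the bevel tilted the drawer front by about 0.015 rad, leaving the fence-side edge roughly 1.3 mm high. I released it, it settled flat, and I redid the push higher on the bevel, mostly downward until the bed bottomed and then into the fence.
- **Last checks:**
  - The bed measured 19.1 mm, fully down.
  - The top face was 44.1 to 44.2 mm across, so flat within about 0.1 mm.
  - The far edge was parallel to the fence.
  - The force was about 20 N into the fence and 28 N down, so the push is somewhat steeper than 45°.
- **Disagreement:** In the last picture, the edge fit at the stop-block end showed a slope of about 0.014. I put this down to the stop block hiding part of that edge, since the far edge and the other end both fitted within 0.002.
- **Loose things:** I moved none of them.

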